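Unload dried sample plates from a roll-top cabinet

TASK

The tall steel target plates in the roll-top drying cabinet are dry: roll the slatted shutter up by its bar handle until it stays open on its own, then draw each tall plate upward out of the cabinet's rack by its top edge and stand it upright, fully down, in a free slot of the carrier on the bench. Leave the short calibration plate in its slot in the cabinet, and the other things on the bench where they are. When all the tall plates are in the carrier, bring the shutter all the way down again under control: never let it drop shut.

Things in the scene. Friction and masses are not known exactly. Their poses are not given: they have to be found in the camera images.
- cabinet: fixed roll-top cabinet, 406 mm deep (x, front looks along -x to the robot), 224 wide (y), 268 high. Origin on the bench, below the track axis, midway between the cheeks. Cheeks: 12 mm thick, 200 mm apart inside, rounded, radius 203 mm about the track axis. Front sill at x = -192 mm, 38 mm high; inner back wall at x = +60 mm. With the shutter fully open nothing is above its inside at x < 10 mm
- track_axis (a point): centre of the cabinet's curved side tracks, 65 mm above the cabinet's origin; the tracks are circular arcs about the line through it along the cabinet's y
- drying_rack (a point): middle of the rack floor inside the cabinet, at x = -110, z = 16 mm in the cabinet's frame. Plates stand on it one behind another, faces to the front, in four slots at x = -54, -18, +18 and +54 mm from here along the cabinet's x. Slots are 11 mm wide between round-topped separators (at y = -45 and +45 mm, 36 mm high)
- shutter (a joint): the slatted shutter: angle in rad about the track axis, 0 shut, 1.80 the stop fully open; it rises at the front and goes back over the top. Its weight (0.6 kg) pulls it shut up to about 0.9 rad; beyond that it runs open by itself and stays at the stop. It takes about 5 N at the handle. Shut, it covers from 9 degrees below the axis's height to just past the top, radius 186 to 194 mm
- shutter_handle (a point): middle of the shutter's handle: a round steel bar 12 mm thick, 124 mm long, along the cabinet's y, its centre 44 mm off the slats on two posts 54 mm either side of the middle. It moves on a circle of radius 234 mm about the track axis: shut, it is at the front, 2 degrees below the axis's height (57 mm above the bench); open, 101 degrees from level front, just past the top, 295 mm up
- target_1: tall target plate: a flat steel-coloured plate 8 mm thick (its x), 127 mm wide (y), 85 mm tall (z), 0.24 kg, rows of small round spots on its front, the top 25 mm blank for handling. Origin: centre of its underside. It stands in one of the cabinet's slots
- target_2: tall target plate, as target_1
- target_3: tall target plate, as target_1 (only two or three of the tall plates are present in a run; the pose of an absent one is None)
- calibration_plate: short plate of the same width and thickness but only 55 mm tall, 0.16 kg; origin at the centre of its underside. It stays in its slot in the cabinet
- carrier: loose low transfer rack on the bench, 176 mm long (x), 134 wide (y), 50 high, 1.3 kg. Origin: centre of its underside. Four slots, all empty at the start, take plates with their thickness along the carrier's x: middles at x = -57, -19, +19, +57 mm, y = 0; a seated plate's underside is at z = 10 mm. Slots 11 mm wide between round-topped separators at y = -45 and +45 mm
- bottle_100b: small reagent bottle with a cap, 56 mm across, 95 mm high, standing on the bench: bystander; origin at the centre of its underside
- cap_1: loose bottle cap, 42 mm across, 24 mm high, on the bench: bystander

How it is judged:
By the outcome, as a careful person would: the job done as asked, in the order asked, and still so for the second after the job is handed in, with the robot touching nothing.
Of target_1, target_2, target_3 only 2 to 3 are there at a start; the rules pass over those that are not, and their reading is None.
At some moment in a run one of carrier may be knocked a few centimetres aside while the robot is not near it.
It also fails if it takes over 208 s, if anything falls off the work surface, if the arm or the gripper's body presses on something with over 40 N, if the wrist force passes 120 N, or if a joint passes its speed limit or range.

ROBOT

A 7-joint arm with a two-finger parallel gripper is mounted at the origin on a cart in front of the work surface, level with it; the furniture and walls round the work are solid. World frame = base frame: x ahead of the robot, y to its left, z up, the work surface at z = 0. Lengths are in m, angles in rad, forces in N, time in s.
With the tool pointing down it reaches from about 0.35 to 0.9 m from the base axis. Payload 8.1 kg.
Tool frame: the origin (TCP) lies at the very end of the fingers, on their centre line; the grasp point (between the pads) lies 19 mm behind it; z points along the fingers, y is the line along which they close (so a half turn about z gives the same grasp; the last joint's range is limited). The gripper opens to 85 mm and grips with 20 to 120 N. Pads are 22 mm wide; open, the fingers measure 114 mm over their backs; the gripper's body (76 mm by 85 mm) begins 54 mm behind the grasp point. The pads swing forward as they close: fully open they stand 13 mm farther back than shut.
Start: joints at [-1.324, 0.434, 0.025, 1.573, -0.012, 1.134, -0.075], TCP at [0.214, 0.587, 0.231] pointing down, gripper open.
Joint ranges: [-2.62, 2.62], [-0.44, 2.09], [-1.27, 1.32], [0.08, 2.57], [-1.32, 4.46], [0.12, 2], [-2.74, 2.74]. Speed limits (rad/s): [2.22, 2.22, 3.01, 3.01, 3.14, 3.14, 3.14].

INTERFACE

Orientations are given as a unit quaternion [x, y, z, w].
In Python, from bench import get_state, read_camera, ctrl gives the robot as it stands.
- The arm moves only by the tool move_arm, never from a script. Its argument "series" is a list of rows, each an object of numbers: "fingers": the opening, from -1 (shut) to 1 (fully open); "dx", "dy", "dz": the shift along the tool's x, y, z in cm; "ax", "ay", "az": the turn, a rotation vector about the tool's x, y, z in rad. A call has 1 to 20 rows; each row is the pose to reach, as a shift and turn from the pose commanded when the call began, along the tool's axes at that moment; what a row does not reach only later rows make up. A row lasts 1/8 s, in which the tool goes at most 62.5 mm and 10.7 degrees, less where a joint would pass 70% of its speed; a pose out of reach is approached as far as the arm can. A call with a gripper value outside its range is refused whole. The fingers move at their own pace and stop on an object; the grip force is fixed at half the most. Time passes only in rows, so rows that repeat a pose let the fingers close. It gives the time, the measured TCP pose, the force, the opening and the grip force at its end, in the units of the state.
- get_state(): the state, without advancing time (a new reading comes with each control period).
- read_camera(name): name is "scene" or "top"; returns a dict with "img" (400x640x3 uint8, red, green, blue), "vfov" (degrees; the focal length in pixels is half the picture's height over the tangent of half this angle, whatever the lens; pixels are square), "cx", "cy" (the principal point, pixels), "rvec" (rotation vector, rad) and "tvec" (3), from world to camera coordinates, as OpenCV has them. Camera axes: x right, y down, z forward; pixel columns grow to the right and rows downward; lengths in m; the calibration is good to about 2 mm. A picture is of the moment at which its call begins. There is no depth.
- ctrl.close_job(): hands the job in; it is judged then, once.
The state is a dict: "time": time; "q": joint angles; "joint_velocities": joint speeds; "effort": joint torques, N m; "ee_pos": TCP position; "eef_rot": TCP orientation; "force": force on the tool from outside, world axes, zero at the start; "wrist_torque": the same for the moment, N m; "opening": opening from 0.0 (shut) to 1.0 (fully open); "grip_force": force on a finger pad.
Only numpy, scipy, OpenCV 4.12 (cv2) and the standard library are available. Lean on these libraries where they do the work, as an engineer would, in place of code of your own. Each camera call takes 0.05 s, during which the arm holds its last target. There are 200 camera calls.

## Working session

There is one attempt and no reset: what is moved stays moved. The work goes in short steps, Python scripts to look and compute and a tool call to move; the robot and the scene stay as the last step left them, time stands still between calls to the robot, and variables do not carry over. Pictures are saved under pics/ and viewed, at most 14 in all, crops included, and the job is handed in when it is done.

Besides the shell and the picture viewer there is one more tool, called after "Call:" as a command line: name --argument value ..., lists and objects as JSON in quotes. move_arm: Moves the arm, as the interface text tells. Its arguments: {"type":"object","properties":{"series":{"type":"array","items":{"type":"object","properties":{"fingers":{"type":"number"},"dx":{"type":"number"},"dy":{"type":"number"},"dz":{"type":"number"},"ax":{"type":"number"},"ay":{"type":"number"},"az":{"type":"number"}}}}},"required":["series"]}

```bash
mkdir -p pics; ls
python3 - <<'E'
from bench import get_state, read_camera
import cv2
s=get_state(); print({k:s[k] for k in('time','ee_pos','eef_rot','opening','force')})
for n in('scene','top'):
    c=read_camera(n); cv2.imwrite(f'pics/{n}0.png',c['img'][...,::-1]); print(n,c['vfov'],c['cx'],c['cy'],c['rvec'],c['tvec'])
E
```

```text
pics
{'time': 0.0, 'ee_pos': array([0.21406133, 0.58666582, 0.23053512]), 'eef_rot': array([ 1.74015637e-01,  9.84742578e-01, -7.79825625e-04, -6.95413984e-05]), 'opening': 1.002754925807491, 'force': array([-0.26331262,  1.10466127,  0.48681554])}
scene 53.91766849790229 314.91046124915056 194.10499764961673 [ 2.34150677 -0.86164698  0.29089474] [-0.49526046  0.28578921  0.73631891]
top 53.9818252475366 319.8976286952009 205.4030767444066 [ 2.0184584  -1.51970074  0.54661946] [-0.23561595  0.44684419  0.56871094]
```

View pics/scene0.png

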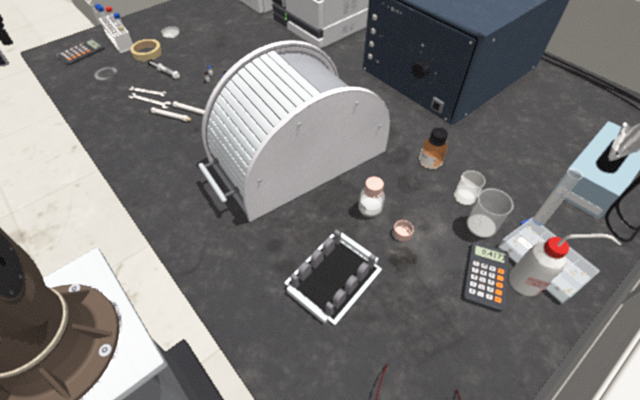

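View pics/top0.png

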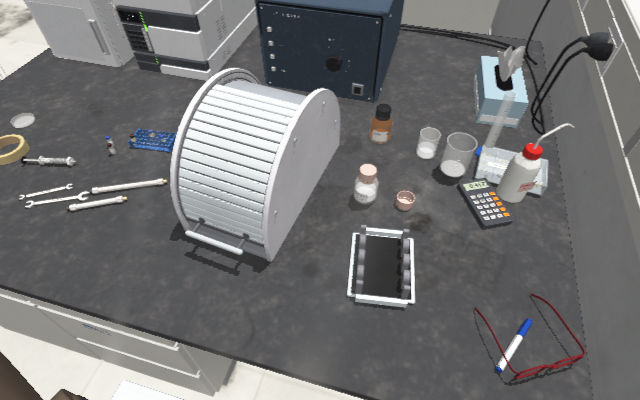

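Scene: the cabinet handle runs (203,166)-(225,200), and the carrier is around (333,277) with empty slots. Top: the handle runs (189,236)-(240,250), the carrier is around (382,267), and the bottle and cap sit behind it.

```bash
cat > h.py <<'E'
import numpy as np, cv2
from bench import get_state, read_camera
from scipy.spatial.transform import Rotation as R
def cam(n):
    c=read_camera(n); f=200/np.tan(np.radians(c['vfov'])/2)
    c['K']=np.array([[f,0,c['cx']],[0,f,c['cy']],[0,0,1]]); c['R']=R.from_rotvec(c['rvec']).as_matrix()
    c['P']=c['K']@np.c_[c['R'],c['tvec']]; c['o']=-c['R'].T@c['tvec']; return c
def ray(c,p,z):
    d=c['R'].T@np.linalg.solve(c['K'],[p[0],p[1],1]); return c['o']+d*(z-c['o'][2])/d[2]
def tri(a,p,b,q):
    X=cv2.triangulatePoints(a['P'],b['P'],np.array(p,float).reshape(2,1),np.array(q,float).reshape(2,1)); return (X[:3]/X[3]).ravel()
def proj(c,X):
    x=c['P']@np.r_[X,1]; return x[:2]/x[2]
def crop(c,name,x0,y0,w,h,k):
    cv2.imwrite(f'pics/{name}.png',cv2.resize(c['img'][y0:y0+h,x0:x0+w,::-1],None,fx=k,fy=k,interpolation=cv2.INTER_CUBIC))
E
python3 - <<'E'
from h import *
np.set_printoptions(precision=4,suppress=True)
s,t=cam('scene'),cam('top'); print(s['o'],t['o'])
print('handle',tri(s,(203,166),t,(189,236)),tri(s,(225,200),t,(240,250)))
print('ray57',ray(s,(203,166),.057),ray(s,(225,200),.057),ray(t,(189,236),.057),ray(t,(240,250),.057))
a=crop(s,'s_cab',180,30,220,190,3.5); 
im=np.vstack([cv2.resize(c['img'][y:y+100,x:x+130,::-1],None,fx=4.0,fy=3.0 if 0 else 3,interpolation=cv2.INTER_CUBIC) for c,x,y in((s,270,225),(t,320,215))])
cv2.imwrite('pics/car.png',im)
crop(t,'t_cab',160,60,190,200,3)
E
```

```text
[ 0.2312 -0.5013  0.7513] [ 0.0447 -0.2363  0.7216]
handle [0.4371 0.1731 0.0406] [0.4229 0.0453 0.0514]
ray57 [0.4349 0.161  0.057 ] [0.4198 0.0389 0.057 ] [0.4246 0.1605 0.057 ] [0.4217 0.0445 0.057 ]
```

View pics/car.png

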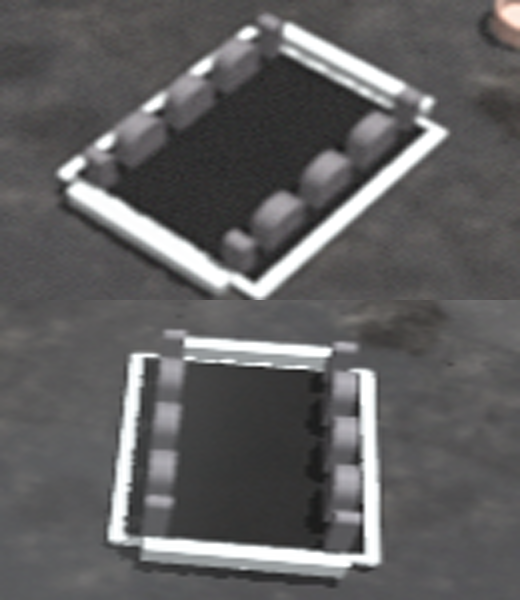

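View pics/t_cab.png

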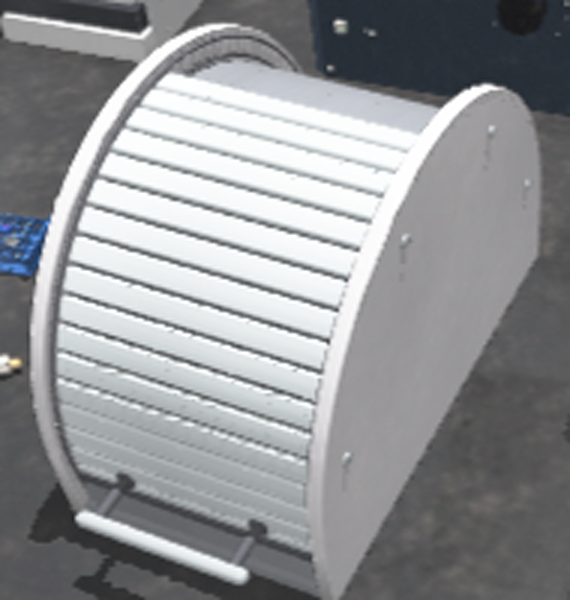

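View pics/s_cab.png

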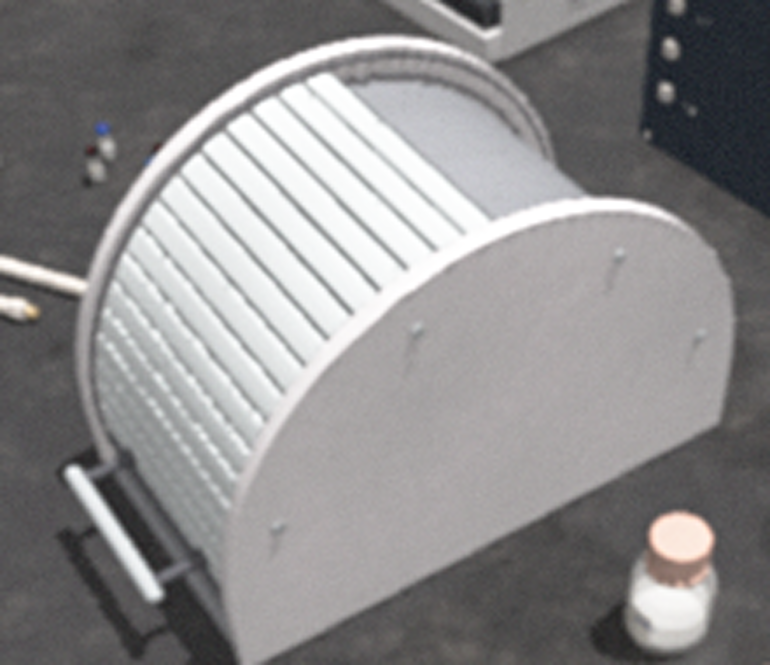

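Views: carrier rails are clear in both crops, slots empty. Handle ends: scene (200.6,164.3)/(224.3,200.6), top (187,232.5)/(240.6,252). The right cheek foot is visible at scene (249,219)-(386,150).

Run:
```python
from h import *
np.set_printoptions(precision=4,suppress=True)
s,t=cam('scene'),cam('top')
def px(u,v,x,y,kx,ky): return ((u+.5)/kx-.5+x,(v+.5)/ky-.5+y)
S=lambda u,v:px(u,v,180,30,3.5,3.5); T=lambda u,v:px(u,v,160,60,3,3)
CS=lambda u,v:px(u,v,270,225,4,3); CT=lambda u,v:px(u,v-300,320,215,4,3)
for n,a,b in(('h1',S(72,468),T(80,517)),('h2',S(155,597),T(243,577)),('cf',S(243,663),T(330,599)),('cb',S(722,420),T(540,253)),
 ('pin1',S(278,527),T(347,458)),('pin2',S(417,330),T(406,241)),('pin3',S(620,254),T(491,131)),('pin4',S(700,335),T(528,184)),
 ('LN',CS(60,177),CT(108,543)),('LF',CS(258,26),CT(132,355)),('RN',CS(262,297),CT(380,563)),('RF',CS(447,130),CT(373,370))):
    X=tri(s,a,t,b); print(n,X,'err',proj(s,X)-a,proj(t,X)-b, 'z0',ray(s,a,0)[:2],ray(t,b,0)[:2])
```

```text
h1 [0.4334 0.1719 0.0568] err [-0.0609  0.4417] [-0.1552 -0.4892] z0 [0.4509 0.2283] [0.4655 0.2058]
h2 [0.4185 0.0419 0.055 ] err [ 0.023  -0.1519] [0.0548 0.1618] z0 [0.433  0.0844] [0.4496 0.0651]
cf [ 0.4464 -0.0044  0.0053] err [ 0.011  -0.0678] [0.0242 0.0704] z0 [ 0.4478 -0.001 ] [ 0.4495 -0.0025]
cb [ 0.8491 -0.0555  0.004 ] err [-0.0578  0.5055] [-0.1429 -0.4722] z0 [ 0.8539 -0.0519] [ 0.8518 -0.0553]
pin1 [ 0.4842 -0.0148  0.1237] err [ 0.0005 -0.0034] [0.0012 0.0036] z0 [0.5341 0.0811] [0.5752 0.031 ]
pin2 [ 0.5864 -0.0269  0.2272] err [-0.0325  0.3168] [-0.0946 -0.3166] z0 [0.7413 0.1797] [0.8341 0.0686]
pin3 [ 0.733  -0.0416  0.2131] err [-0.0356  0.4097] [-0.1125 -0.3915] z0 [0.9331 0.1417] [1.0196 0.0391]
pin4 [ 0.8109 -0.0515  0.1094] err [-0.0317  0.3212] [-0.0892 -0.3012] z0 [0.9107 0.026 ] [ 0.9465 -0.0191]
LN [ 0.4127 -0.182  -0.0025] err [ 0.0481 -0.244 ] [0.0888 0.2406] z0 [ 0.4117 -0.1834] [ 0.4119 -0.1819]
LF [ 0.5733 -0.1566 -0.0069] err [-0.1241  0.7224] [-0.2311 -0.6938] z0 [ 0.5717 -0.1585] [ 0.5666 -0.1583]
RN [ 0.4336 -0.3143  0.0036] err [-0.0628  0.2839] [-0.0992 -0.2654] z0 [ 0.4351 -0.3131] [ 0.4351 -0.315 ]
RF [ 0.586  -0.2902  0.0064] err [-0.0551  0.3019] [-0.0959 -0.2748] z0 [ 0.5897 -0.288 ] [ 0.5902 -0.291 ]
```

```bash
cat >> h.py <<'E'
def rot(yaw,tilt=0):
    # tool down, tool y along heading yaw; tilt>0 leans fingers forward (z toward +y)
    c,s=np.cos(yaw),np.sin(yaw)
    return R.from_matrix(np.array([[-s,c,0],[c,s,0],[0,0,-1.]]))*R.from_rotvec([-tilt,0,0])
def cmd(targets,start=None):
    # targets: list of (pos,Rotation): rows relative to start pose
    st=get_state(); p0,r0=start if start else (st['ee_pos'],R.from_quat(st['eef_rot']))
    for p,r in targets:
        d=r0.inv().apply(np.array(p)-p0)*100; w=(r0.inv()*r).as_rotvec()
        print('d',np.round(d,2),'a',np.round(w,3))
E
python3 - <<'E'
from h import *
ps=-.112; q=rot(ps,.785); d=q.as_matrix()[:,2]; B=np.array([.426,.107,.057]); print(q.as_matrix())
cmd([((.30,.33,.28),rot(ps)),(B-.06*d,q)])
cmd([(B-.06*d,q),(B+.016*d,q)],(np.array([.30,.33,.28]),rot(ps)))
E
```

```text
[[ 0.11176599  0.70295617  0.70239661]
 [ 0.99373455 -0.07906195 -0.07899902]
 [ 0.          0.70682518 -0.70738827]]
d [-16.87 -21.2   -4.88] a [-0.     0.     1.333]
d [-32.23 -38.83  13.18] a [-0.663 -0.521  1.26 ]
d [-20.75  10.77  18.06] a [-0.785  0.     0.   ]
d [-20.75  16.14  23.43] a [-0.785  0.     0.   ]
```

Call:
move_arm --series '[{"dx":-4,"dy":-5,"dz":-3,"az":0.16,"fingers":-0.4},{"dx":-8,"dy":-10,"dz":-5,"az":0.33,"fingers":-0.4},{"dx":-12,"dy":-15,"dz":-5,"az":0.5,"fingers":-0.4},{"dx":-16.9,"dy":-21.2,"dz":-4.9,"az":0.67,"fingers":-0.4},{"dx":-16.9,"dy":-21.2,"dz":-4.9,"az":0.83,"fingers":-0.4},{"dx":-16.9,"dy":-21.2,"dz":-4.9,"az":1.0,"fingers":-0.4},{"dx":-16.9,"dy":-21.2,"dz":-4.9,"az":1.17,"fingers":-0.4},{"dx":-16.9,"dy":-21.2,"dz":-4.9,"az":1.333,"fingers":-0.4},{"dx":-16.9,"dy":-21.2,"dz":-4.9,"az":1.333,"fingers":-0.4},{"dx":-16.9,"dy":-21.2,"dz":-4.9,"az":1.333,"fingers":-0.4}]'

```text
invalid input
```

Call:
move_arm --series '[{"dx":-4,"dy":-5,"dz":-3,"ax":0,"ay":0,"az":0.16,"fingers":-0.4},{"dx":-8,"dy":-10,"dz":-5,"ax":0,"ay":0,"az":0.33,"fingers":-0.4},{"dx":-12,"dy":-15,"dz":-5,"ax":0,"ay":0,"az":0.5,"fingers":-0.4},{"dx":-16.9,"dy":-21.2,"dz":-4.9,"ax":0,"ay":0,"az":0.67,"fingers":-0.4},{"dx":-16.9,"dy":-21.2,"dz":-4.9,"ax":0,"ay":0,"az":0.83,"fingers":-0.4},{"dx":-16.9,"dy":-21.2,"dz":-4.9,"ax":0,"ay":0,"az":1.0,"fingers":-0.4},{"dx":-16.9,"dy":-21.2,"dz":-4.9,"ax":0,"ay":0,"az":1.17,"fingers":-0.4},{"dx":-16.9,"dy":-21.2,"dz":-4.9,"ax":0,"ay":0,"az":1.333,"fingers":-0.4},{"dx":-16.9,"dy":-21.2,"dz":-4.9,"ax":0,"ay":0,"az":1.333,"fingers":-0.4},{"dx":-16.9,"dy":-21.2,"dz":-4.9,"ax":0,"ay":0,"az":1.333,"fingers":-0.4}]'

```text
time: 1.55
ee_pos: [0.3003, 0.3301, 0.2803]
eef_rot: [0.744, 0.668, 0.0, -0.0]
force: [-0.1, -0.4, 0.5]
opening: 0.296
grip_force: 0.0
```

Call:
move_arm --series '[{"dx":-5,"dy":2,"dz":3,"ax":-0.15,"ay":0,"az":0,"fingers":-0.4},{"dx":-10,"dy":4,"dz":6,"ax":-0.3,"ay":0,"az":0,"fingers":-0.4},{"dx":-15,"dy":6,"dz":10,"ax":-0.45,"ay":0,"az":0,"fingers":-0.4},{"dx":-20.7,"dy":8,"dz":14,"ax":-0.6,"ay":0,"az":0,"fingers":-0.4},{"dx":-20.7,"dy":10.8,"dz":18,"ax":-0.785,"ay":0,"az":0,"fingers":-0.4},{"dx":-20.7,"dy":10.8,"dz":18,"ax":-0.785,"ay":0,"az":0,"fingers":-0.4},{"dx":-20.7,"dy":10.8,"dz":18,"ax":-0.785,"ay":0,"az":0,"fingers":-0.4},{"dx":-20.7,"dy":10.8,"dz":18,"ax":-0.785,"ay":0,"az":0,"fingers":-0.4}]'

```text
time: 2.55
ee_pos: [0.3823, 0.0998, 0.1165]
eef_rot: [0.678, 0.647, 0.115, 0.33]
force: [-1.1, -1.4, -1.3]
opening: 0.301
grip_force: 0.0
```

Run:
```python
from h import *
np.set_printoptions(precision=4,suppress=True)
s=cam('scene');print(get_state()['q'])
ps=-.112; q=rot(ps,.785); d=q.as_matrix()[:,2]; B=np.array([.426,.107,.057])
cmd([(B+.017*d,q)])
crop(s,'pre',100,60,200,160,4)
```

```text
[-0.247   0.475  -1.0306  2.5464  1.3226  1.1614 -2.4013]
d [2.97 0.78 8.23] a [-0.131  0.221  0.161]
```

View pics/pre.png

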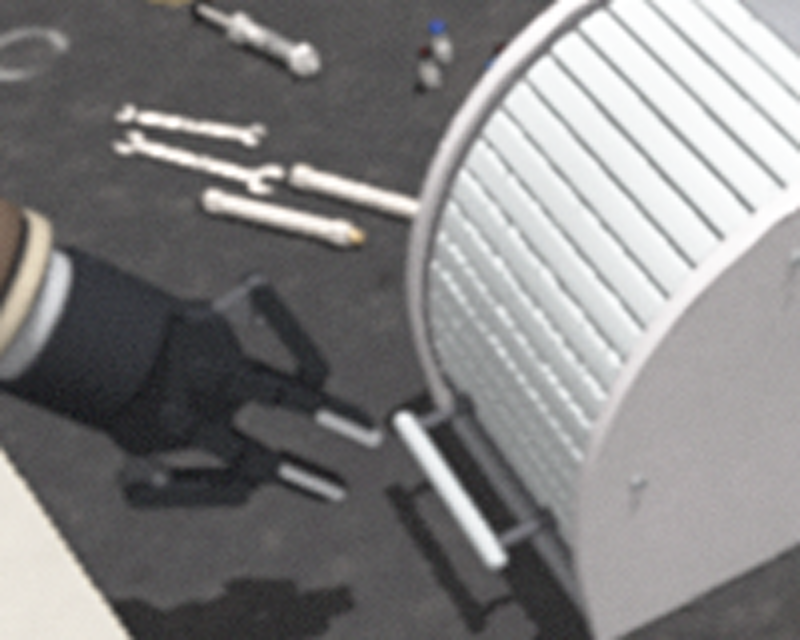

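The gripper sits before the bar (bar spans pixel (403,420)-(495,560) in the crop). The 45° tilt hits the arm's fold limit, so I'll use less tilt and grip the bar.

Run:
```python
from h import *
ps=-.112; q=rot(ps,.5); d=q.as_matrix()[:,2]; B=np.array([.426,.107,.057])
cmd([((.36,.115,.2),rot(ps,.3)),(B-.05*d,q)]); print(B-.05*d,B+.018*d)
```

```text
d [-1.33  3.66 -8.36] a [0.351 0.254 0.104]
d [1.38 1.21 1.78] a [0.152 0.242 0.128]
[0.40217891 0.10967917 0.10087913] [0.43457559 0.1060355  0.04120351]
```

Call:
move_arm --series '[{"dx":-0.7,"dy":1.8,"dz":-4.2,"ax":0.17,"ay":0.12,"az":0.05,"fingers":-0.4},{"dx":-1.3,"dy":3.6,"dz":-8.4,"ax":0.35,"ay":0.25,"az":0.1,"fingers":-0.4},{"dx":-1.3,"dy":3.6,"dz":-8.4,"ax":0.35,"ay":0.25,"az":0.1,"fingers":-0.4},{"dx":-1.3,"dy":3.6,"dz":-8.4,"ax":0.35,"ay":0.25,"az":0.1,"fingers":-0.4}]'

```text
time: 3.1
ee_pos: [0.3432, 0.0945, 0.179]
eef_rot: [0.735, 0.654, 0.057, 0.167]
force: [-0.3, -0.1, -1.3]
opening: 0.302
grip_force: 0.0
```

Run:
```python
from h import *
print(get_state()['q'].round(2))
ps=-.112; q=rot(ps,.5); d=q.as_matrix()[:,2]; B=np.array([.426,.107,.057])
cmd([((.36,.115,.2),rot(ps,.3)),(B-.05*d,q)])
```

```text
[ 0.34  0.04 -1.09  2.35  0.57  0.74 -1.29]
d [ 1.96  2.07 -1.81] a [0.028 0.136 0.016]
d [3.35 2.92 8.86] a [-0.172  0.134  0.029]
```

Call:
move_arm --series '[{"dx":1.2,"dy":1,"dz":3,"ax":-0.05,"ay":0.07,"az":0.01,"fingers":-0.4},{"dx":2.4,"dy":2,"dz":6,"ax":-0.11,"ay":0.134,"az":0.03,"fingers":-0.4},{"dx":3.35,"dy":2.9,"dz":8.9,"ax":-0.172,"ay":0.134,"az":0.03,"fingers":-0.4},{"dx":3.35,"dy":2.9,"dz":8.9,"ax":-0.172,"ay":0.134,"az":0.03,"fingers":-0.4},{"dx":3.35,"dy":2.9,"dz":8.9,"ax":-0.172,"ay":0.134,"az":0.03,"fingers":-0.4}]'

```text
time: 3.72
ee_pos: [0.4004, 0.1085, 0.098]
eef_rot: [0.722, 0.647, 0.162, 0.185]
force: [-0.2, -0.3, 0.6]
opening: 0.302
grip_force: 0.0
```

Run:
```python
from h import *
print(get_state()['q'].round(2))
ps=-.112; q=rot(ps,.5); d=q.as_matrix()[:,2]; B=np.array([.426,.107,.057])
cmd([(B-.05*d,q),(B+.018*d,q)])
```

```text
[ 0.06  0.3  -0.9   2.54  1.49  0.62 -2.24]
d [ 0.14  0.28 -0.17] a [-0.004  0.005  0.003]
d [0.17 0.3  6.63] a [-0.004  0.005  0.003]
```

Call:
move_arm --series '[{"dx":0.15,"dy":0.3,"dz":2,"ax":0,"ay":0,"az":0,"fingers":-0.35},{"dx":0.15,"dy":0.3,"dz":4,"ax":0,"ay":0,"az":0,"fingers":-0.35},{"dx":0.15,"dy":0.3,"dz":5.5,"ax":0,"ay":0,"az":0,"fingers":-0.35},{"dx":0.15,"dy":0.3,"dz":6.6,"ax":0,"ay":0,"az":0,"fingers":-0.35},{"dx":0.15,"dy":0.3,"dz":6.6,"ax":0,"ay":0,"az":0,"fingers":-0.35}]'

```text
time: 4.35
ee_pos: [0.4352, 0.1047, 0.0422]
eef_rot: [0.723, 0.645, 0.161, 0.186]
force: [-0.1, -0.4, 0.8]
opening: 0.326
grip_force: 0.0
```

Run:
```python
from h import *
print(get_state()['q'].round(2))
crop(cam('scene'),'bar1',150,110,120,120,4)
```

```text
[ 0.04  0.53 -0.84  2.53  1.77  0.74 -2.46]
```

View pics/bar1.png

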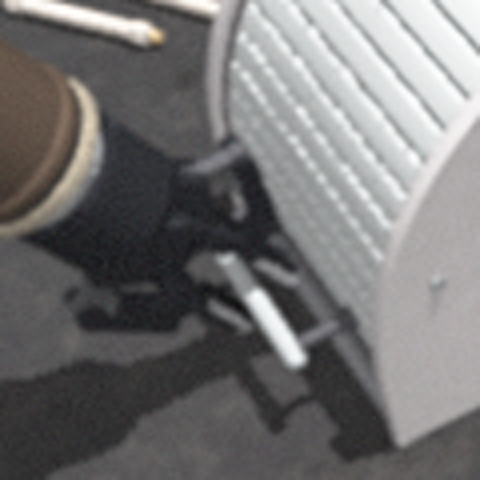

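The bar (about (230,260)-(300,362) in the crop) lies between the two fingertips. Closing on it.

Call:
move_arm --series '[{"dx":0,"dy":0,"dz":0,"ax":0,"ay":0,"az":0,"fingers":-1},{"dx":0,"dy":0,"dz":0,"ax":0,"ay":0,"az":0,"fingers":-1},{"dx":0,"dy":0,"dz":0,"ax":0,"ay":0,"az":0,"fingers":-1},{"dx":0,"dy":0,"dz":0,"ax":0,"ay":0,"az":0,"fingers":-1}]'

```text
time: 4.9
ee_pos: [0.4335, 0.1055, 0.042]
eef_rot: [0.723, 0.646, 0.162, 0.184]
force: [-7.0, 0.1, 1.2]
opening: 0.119
grip_force: 58.5
```

```bash
cat > arc.py <<'E'
from h import *
import sys
# arc rows: angles (rad, shutter) and tilts, starting at the given shutter angle and tilt
ps=-.112; A=[float(a) for a in sys.argv[1:]]
def pose(a,t):
    th=a-np.radians(2); r=.234; c,s=np.cos(ps),np.sin(ps)
    return r*np.array([-np.cos(th)*c,-np.cos(th)*s,np.sin(th)]), t
def tcp(a,t):
    b,_=pose(a,t); q=rot(ps,t); return b+.018*q.as_matrix()[:,2],q
a=A[0::2]; t=A[1::2]; s0=tcp(a[0],t[0]); cmd([tcp(*x) for x in zip(a[1:],t[1:])],s0)
s=get_state(); q=R.from_quat(s['eef_rot']); print('q',s['q'].round(2),'tilt',(rot(ps).inv()*q).as_rotvec().round(3),'f',s['force'].round(1))
g=s['ee_pos']-.018*q.as_matrix()[:,2]; O=np.array([.426,.107,.057])-pose(0,0)[0]
v=R.from_euler('z',-ps).apply(g-O); print('grasp in axis frame',v.round(4),'r',np.hypot(v[0],v[2]).round(4),'angle',(np.arctan2(v[2],-v[0])+np.radians(2)).round(3))
E
python3 arc.py 0 .5 .1 .5 .2 .5 .3 .5 .4 .5 .5 .5
```

```text
d [-0.    1.15 -2.04] a [0. 0. 0.]
d [ 0.    2.5  -3.95] a [0. 0. 0.]
d [-0.    4.04 -5.71] a [0. 0. 0.]
d [ 0.    5.74 -7.32] a [0. 0. 0.]
d [-0.    7.59 -8.74] a [0. 0. 0.]
q [ 0.04  0.53 -0.85  2.53  1.78  0.74 -2.46] tilt [-0.496 -0.005  0.001] f [-7.   0.1  1.2]
grasp in axis frame [-0.2348 -0.0006 -0.0073] r 0.2349 angle 0.004
```

Call:
move_arm --series '[{"dx":0,"dy":0.55,"dz":-1.0,"ax":0,"ay":0,"az":0,"fingers":-1},{"dx":0,"dy":1.1,"dz":-2.0,"ax":0,"ay":0,"az":0,"fingers":-1},{"dx":0,"dy":1.8,"dz":-3.0,"ax":0,"ay":0,"az":0,"fingers":-1},{"dx":0,"dy":2.5,"dz":-3.95,"ax":0,"ay":0,"az":0,"fingers":-1},{"dx":0,"dy":3.2,"dz":-4.8,"ax":0,"ay":0,"az":0,"fingers":-1},{"dx":0,"dy":4.0,"dz":-5.7,"ax":0,"ay":0,"az":0,"fingers":-1}]'

```text
time: 5.65
ee_pos: [0.4403, 0.1047, 0.1106]
eef_rot: [0.723, 0.646, 0.161, 0.184]
force: [-7.6, -0.9, -0.7]
opening: 0.114
grip_force: 58.8
```

```bash
python3 arc.py .3 .5 .4 .5 .5 .5 .6 .5 .7 .5 .8 .5 .9 .5
```

```text
d [ 0.   1.7 -1.6] a [0. 0. 0.]
d [-0.    3.56 -3.03] a [0. 0. 0.]
d [-0.    5.54 -4.26] a [0. 0. 0.]
d [ 0.    7.64 -5.29] a [0. 0. 0.]
d [-0.    9.84 -6.11] a [0. 0. 0.]
d [ 0.  12.1 -6.7] a [0. 0. 0.]
q [ 0.12  0.3  -0.84  2.45  1.42  0.57 -2.06] tilt [-0.494 -0.004  0.001] f [-7.6 -0.9 -0.7]
grasp in axis frame [-0.2279 -0.0006  0.0612] r 0.236 angle 0.297
```

Call:
move_arm --series '[{"dx":0,"dy":0.8,"dz":-0.8,"ax":0,"ay":0,"az":0,"fingers":-1},{"dx":0,"dy":1.7,"dz":-1.6,"ax":0,"ay":0,"az":0,"fingers":-1},{"dx":0,"dy":2.6,"dz":-2.35,"ax":0,"ay":0,"az":0,"fingers":-1},{"dx":0,"dy":3.55,"dz":-3.05,"ax":0,"ay":0,"az":0,"fingers":-1},{"dx":0,"dy":4.55,"dz":-3.7,"ax":0,"ay":0,"az":0,"fingers":-1},{"dx":0,"dy":5.55,"dz":-4.25,"ax":0,"ay":0,"az":0,"fingers":-1},{"dx":0,"dy":6.6,"dz":-4.8,"ax":0,"ay":0,"az":0,"fingers":-1},{"dx":0,"dy":7.65,"dz":-5.3,"ax":0,"ay":0,"az":0,"fingers":-1},{"dx":0,"dy":8.75,"dz":-5.75,"ax":0,"ay":0,"az":0,"fingers":-1},{"dx":0,"dy":9.85,"dz":-6.1,"ax":0,"ay":0,"az":0,"fingers":-1}]'

```text
time: 6.9
ee_pos: [0.497, 0.0983, 0.2115]
eef_rot: [0.723, 0.646, 0.161, 0.185]
force: [-23.7, -2.5, 17.5]
opening: 0.112
grip_force: 65.0
```

```bash
python3 arc.py .8 .5 .9 .5 1.0 .45 1.1 .4 1.2 .35 1.3 .3 1.4 .25 1.5 .2 1.6 .15 1.7 .1 1.82 .05
```

```text
d [ 0.    2.26 -0.59] a [0. 0. 0.]
d [-0.    4.48 -0.96] a [ 0.05 -0.    0.  ]
d [-0.    6.73 -1.09] a [ 0.1 -0.   0. ]
d [-0.    8.98 -1.  ] a [0.15 0.   0.  ]
d [-0.   11.2  -0.68] a [0.2 0.  0. ]
d [-0.   13.38 -0.13] a [0.25 0.   0.  ]
d [-0.   15.5   0.63] a [ 0.3  0.  -0. ]
d [-0.   17.53  1.61] a [ 0.35 -0.    0.  ]
d [-0.   19.44  2.79] a [ 0.4  0.  -0. ]
d [-0.   21.59  4.46] a [0.45 0.   0.  ]
q [ 0.35  0.16 -0.92  2.22  0.84  0.58 -1.32] tilt [-0.496 -0.007  0.001] f [-23.7  -2.5  17.5]
grasp in axis frame [-0.1709 -0.0006  0.1621] r 0.2356 angle 0.794
```

Call:
move_arm --series '[{"dx":0,"dy":0,"dz":-0.3,"ax":0,"ay":0,"az":0,"fingers":-0.6},{"dx":0,"dy":0,"dz":-0.3,"ax":0,"ay":0,"az":0,"fingers":-0.6},{"dx":0,"dy":1.1,"dz":-0.6,"ax":0,"ay":0,"az":0,"fingers":-0.6},{"dx":0,"dy":2.25,"dz":-0.9,"ax":0,"ay":0,"az":0,"fingers":-0.6},{"dx":0,"dy":3.35,"dz":-1.1,"ax":0.025,"ay":0,"az":0,"fingers":-0.6},{"dx":0,"dy":4.5,"dz":-1.25,"ax":0.05,"ay":0,"az":0,"fingers":-0.6}]'

```text
time: 7.65
ee_pos: [0.533, 0.0949, 0.244]
eef_rot: [0.728, 0.649, 0.146, 0.166]
force: [-0.3, -0.5, 0.3]
opening: 0.201
grip_force: 0.3
```

```bash
python3 arc.py 1 .45 1.1 .4 1.2 .35 1.3 .3 1.4 .25 1.5 .2 1.6 .15 1.7 .1 1.82 .05
```

```text
d [-0.    2.24 -0.25] a [ 0.05  0.   -0.  ]
d [ 0.    4.49 -0.27] a [ 0.1 -0.  -0. ]
d [ 0.    6.72 -0.06] a [ 0.15 -0.   -0.  ]
d [0.   8.93 0.38] a [0.2 0.  0. ]
d [ 0.   11.08  1.03] a [ 0.25  0.   -0.  ]
d [ 0.   13.15  1.91] a [ 0.3 -0.   0. ]
d [ 0.   15.13  2.99] a [ 0.35  0.   -0.  ]
d [ 0.   17.35  4.55] a [0.4 0.  0. ]
q [ 0.43  0.19 -0.95  2.07  0.67  0.69 -1.07] tilt [-0.446 -0.004  0.002] f [-0.3 -0.5  0.3]
grasp in axis frame [-0.1339  0.      0.1951] r 0.2367 angle 1.004
```

Call:
move_arm --series '[{"dx":0,"dy":1.1,"dz":-0.15,"ax":0.025,"ay":0,"az":0,"fingers":-0.6},{"dx":0,"dy":2.25,"dz":-0.25,"ax":0.05,"ay":0,"az":0,"fingers":-0.6},{"dx":0,"dy":3.35,"dz":-0.27,"ax":0.075,"ay":0,"az":0,"fingers":-0.6},{"dx":0,"dy":4.5,"dz":-0.27,"ax":0.1,"ay":0,"az":0,"fingers":-0.6},{"dx":0,"dy":5.6,"dz":-0.2,"ax":0.125,"ay":0,"az":0,"fingers":-0.6},{"dx":0,"dy":6.7,"dz":-0.06,"ax":0.15,"ay":0,"az":0,"fingers":-0.6},{"dx":0,"dy":7.8,"dz":0.15,"ax":0.175,"ay":0,"az":0,"fingers":-0.6},{"dx":0,"dy":8.9,"dz":0.4,"ax":0.2,"ay":0,"az":0,"fingers":-0.6},{"dx":0,"dy":10.0,"dz":0.7,"ax":0.225,"ay":0,"az":0,"fingers":-0.6},{"dx":0,"dy":11.1,"dz":1.0,"ax":0.25,"ay":0,"az":0,"fingers":-0.6},{"dx":0,"dy":12.1,"dz":1.4,"ax":0.275,"ay":0,"az":0,"fingers":-0.6},{"dx":0,"dy":13.15,"dz":1.9,"ax":0.3,"ay":0,"az":0,"fingers":-0.6},{"dx":0,"dy":14.1,"dz":2.4,"ax":0.325,"ay":0,"az":0,"fingers":-0.6},{"dx":0,"dy":15.1,"dz":3.0,"ax":0.35,"ay":0,"az":0,"fingers":-0.6},{"dx":0,"dy":16.2,"dz":3.7,"ax":0.375,"ay":0,"az":0,"fingers":-0.6},{"dx":0,"dy":16.9,"dz":4.2,"ax":0.4,"ay":0,"az":0,"fingers":-0.6}]'

```text
time: 9.65
ee_pos: [0.7035, 0.0752, 0.2787]
eef_rot: [0.747, 0.665, 0.014, 0.019]
force: [0.0, -0.5, -0.4]
opening: 0.202
grip_force: 0.0
```

```bash
python3 arc.py 1.8 .05 1.81 .05
python3 - <<'E'
from h import *
t=cam('top'); cv2.imwrite('pics/open.png',t['img'][...,::-1])
E
```

```text
d [0.   0.23 0.06] a [0. 0. 0.]
q [ 0.29  0.67 -0.89  1.27  0.54  1.4  -0.68] tilt [-0.047 -0.003  0.003] f [ 0.  -0.5 -0.4]
grasp in axis frame [ 0.0446 -0.0005  0.2315] r 0.2358 angle 1.796
```

View pics/open.png

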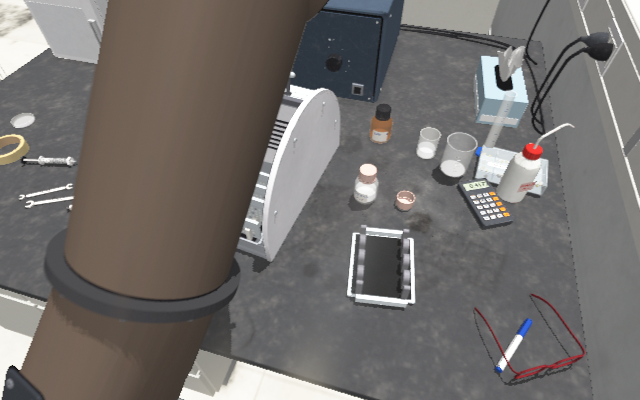

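The cabinet is open and the plates are partly visible behind the arm. Retreating up and to the left for a clear view.

Call:
move_arm --series '[{"dx":0,"dy":0,"dz":-4,"ax":0,"ay":0,"az":0,"fingers":-0.5},{"dx":0,"dy":0,"dz":-8,"ax":0,"ay":0,"az":0,"fingers":-0.5},{"dx":0,"dy":-3,"dz":-11,"ax":0,"ay":0,"az":0,"fingers":-0.5},{"dx":5,"dy":-8,"dz":-12,"ax":0,"ay":0,"az":0,"fingers":-0.5},{"dx":10,"dy":-13,"dz":-12,"ax":0,"ay":0,"az":0,"fingers":-0.5},{"dx":15,"dy":-18,"dz":-12,"ax":0,"ay":0,"az":0,"fingers":-0.5},{"dx":20,"dy":-23,"dz":-12,"ax":0,"ay":0,"az":0,"fingers":-0.5},{"dx":25,"dy":-28,"dz":-12,"ax":0,"ay":0,"az":0,"fingers":-0.5},{"dx":29,"dy":-33,"dz":-12,"ax":0,"ay":0,"az":0,"fingers":-0.5},{"dx":29,"dy":-33,"dz":-12,"ax":0,"ay":0,"az":0,"fingers":-0.5}]'

```text
time: 10.95
ee_pos: [0.4, 0.4044, 0.3825]
eef_rot: [0.745, 0.666, 0.015, 0.019]
force: [0.2, 0.5, -0.3]
opening: 0.251
grip_force: 0.0
```

Run:
```python
from h import *
print(get_state()['q'].round(2))
s,t=cam('scene'),cam('top')
crop(t,'t_open',160,60,190,200,3); crop(s,'s_open',180,30,220,190,3.5)
```

```text
[-0.22  0.4  -1.01  1.43  0.39  1.49 -1.34]
```

View pics/t_open.png

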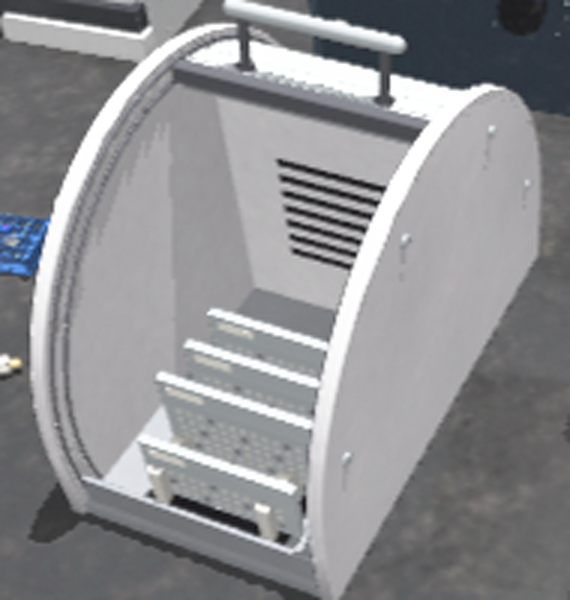

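View pics/s_open.png

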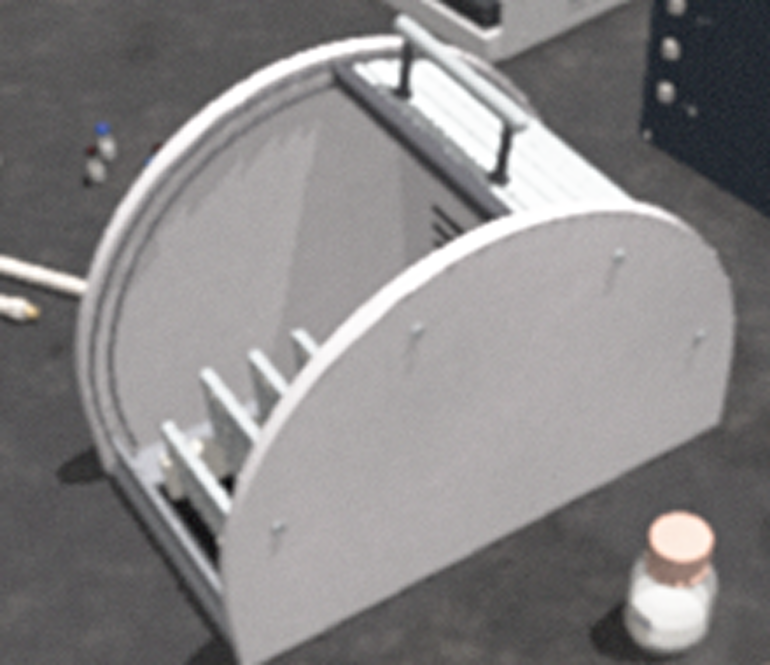

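The shutter stays open. Four plates are seen; top-left corners in the top crop are (142,438), (158,375), (187,342), (211,311), and in the scene crop (168,424), (205,370), (254,352), (297,333).

Run:
```python
from h import *
np.set_printoptions(precision=4,suppress=True)
s,t=cam('scene'),cam('top')
def px(u,v,x,y,kx,ky): return ((u+.5)/kx-.5+x,(v+.5)/ky-.5+y)
S=lambda u,v:px(u,v,180,30,3.5,3.5); T=lambda u,v:px(u,v,160,60,3,3)
ps=-.112
for n,a,b,z in(('P1',S(166,424),T(142,439),.071),('P2',S(204,371),T(157,376),.101),('P3',S(253,353),T(186,343),.101),('P4',S(296,333),T(210,312),.101),('H1',S(402,20),T(230,5),.295),('H2',S(520,125),T(402,46),.295)):
    X=tri(s,a,t,b); print(n,X,'err',(proj(s,X)-a).round(1),'planes',ray(s,a,z)[:2],ray(t,b,z)[:2], ray(t,b,.071)[:2])
# right end of top edges from top view
for n,b,z in(('P1R',T(298,490),.071),('P2m',T(312,427),.101),('P3m',T(318,386),.101),('P4m',T(325,347),.101)):
    print(n,ray(t,b,z)[:2])
for O in((.6584,.0809),):
  for k in(-164,-128,-92,-56):
    v=R.from_euler('z',ps).apply([k/1000-.004,.0635,0]); print(k,v[:2]+O)
```

```text
P1 [0.5012 0.1551 0.0686] err [-0.   0.2] planes [0.5007 0.1533] [0.499  0.1532] [0.499  0.1532]
P2 [0.5375 0.1539 0.0978] err [-0.  0.] planes [0.536  0.1508] [0.5348 0.1518] [0.5585 0.1705]
P3 [0.5744 0.1485 0.0966] err [ 0.  -0.1] planes [0.5718 0.1438] [0.571 0.146] [0.5964 0.1645]
P4 [0.6084 0.1444 0.0979] err [ 0.  -0.1] planes [0.6064 0.1411] [0.606  0.1427] [0.6331 0.1611]
H1 [0.7099 0.1371 0.297 ] err [-0.   0.6] planes [0.7135 0.1417] [0.7109 0.1375] [1.0608 0.3338]
H2 [0.6926 0.0073 0.2966] err [-0.   0.1] planes [0.6946 0.0094] [0.6946 0.008 ] [1.0359 0.1363]
P1R [0.4867 0.0276]
P2m [0.5202 0.0266]
P3m [0.5574 0.0366]
P4m [0.5952 0.0458]
-164 [0.4985 0.1628]
-128 [0.5343 0.1588]
-92 [0.5701 0.1547]
-56 [0.6059 0.1507]
```

```bash
cat >> h.py <<'E'
def rect(c,z,x0,y0,w,h,k):
    # image of plane z: column -> -y (from y0 down), row -> -x (from x0 down), k px per m
    H=c['P']@np.array([[0,-1/k,x0],[-1/k,0,y0],[0,0,z],[0,0,1]])
    return cv2.warpPerspective(c['img'],np.linalg.inv(H),(w,h),flags=cv2.INTER_CUBIC)
E
python3 - <<'E'
from h import *
s,t=cam('scene'),cam('top')
im=np.hstack([rect(c,.05,.62,-.13,395,480,2000) for c in(s,t)])
cv2.imwrite('pics/rect.png',im[...,::-1])
E
```

```text
(no output)
```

View pics/rect.png

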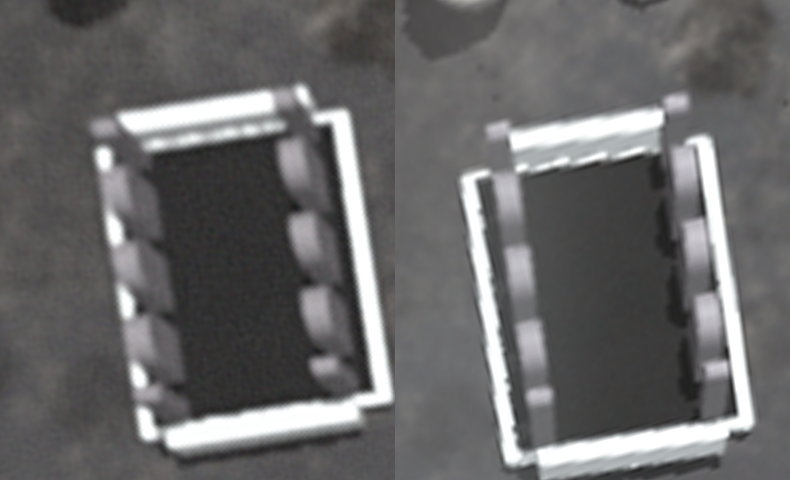

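Rectified onto z = 50 mm, both views agree on the post tops: about (104,128), (283,100), (147,395), (320,367). That puts the carrier centre at about (0.497,-0.2365) with yaw 0.156 and its posts 90 mm apart, as specified.

Run:
```python
from h import *
q=rot(-.113); cmd([((.5323,.0877,.36),q),((.5323,.0877,.074),q)])
```

```text
d [-29.65  16.27   3.13] a [ 0.048  0.004 -0.004]
d [-29.54  14.9   31.69] a [ 0.048  0.004 -0.004]
```

Call:
move_arm --series '[{"dx":-5,"dy":3,"dz":0.5,"ax":0.01,"ay":0,"az":0,"fingers":-0.48},{"dx":-10,"dy":6,"dz":1,"ax":0.02,"ay":0,"az":0,"fingers":-0.48},{"dx":-15,"dy":9,"dz":1.5,"ax":0.03,"ay":0,"az":0,"fingers":-0.48},{"dx":-20,"dy":12,"dz":2,"ax":0.04,"ay":0,"az":0,"fingers":-0.48},{"dx":-25,"dy":14.5,"dz":2.5,"ax":0.048,"ay":0.004,"az":-0.004,"fingers":-0.48},{"dx":-29.6,"dy":16.2,"dz":4,"ax":0.048,"ay":0.004,"az":-0.004,"fingers":-0.48},{"dx":-29.6,"dy":16.0,"dz":9,"ax":0.048,"ay":0.004,"az":-0.004,"fingers":-0.48},{"dx":-29.6,"dy":15.8,"dz":14,"ax":0.048,"ay":0.004,"az":-0.004,"fingers":-0.48},{"dx":-29.6,"dy":15.5,"dz":20,"ax":0.048,"ay":0.004,"az":-0.004,"fingers":-0.48},{"dx":-29.6,"dy":15.3,"dz":24,"ax":0.048,"ay":0.004,"az":-0.004,"fingers":-0.48},{"dx":-29.6,"dy":15.2,"dz":26,"ax":0.048,"ay":0.004,"az":-0.004,"fingers":-0.48},{"dx":-29.6,"dy":15.2,"dz":26,"ax":0.048,"ay":0.004,"az":-0.004,"fingers":-0.48}]'

```text
time: 12.75
ee_pos: [0.5318, 0.0877, 0.1304]
eef_rot: [0.746, 0.666, -0.001, -0.001]
force: [-1.1, 0.1, 0.4]
opening: 0.26
grip_force: 0.0
```

Run:
```python
from h import *
print(get_state()['q'].round(2))
q=rot(-.113); cmd([((.5323,.0877,.074),q)])
crop(cam('top'),'p2',170,110,140,150,4)
```

```text
[ 0.36  0.56 -0.88  1.85  0.52  0.98 -0.86]
d [0.01 0.06 5.64] a [-0.002 -0.     0.   ]
```

View pics/p2.png

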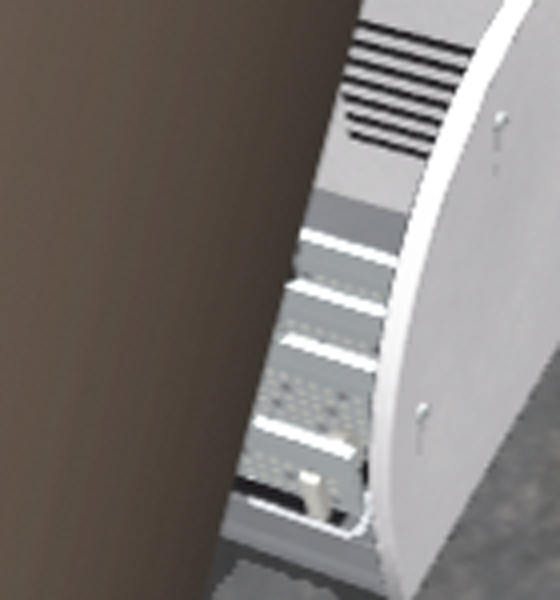

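The arm hides the gripper, but the plates stand as measured. Lowering.

Call:
move_arm --series '[{"dx":0,"dy":0.05,"dz":2,"ax":0,"ay":0,"az":0,"fingers":-0.48},{"dx":0,"dy":0.05,"dz":3.5,"ax":0,"ay":0,"az":0,"fingers":-0.48},{"dx":0,"dy":0.05,"dz":4.6,"ax":0,"ay":0,"az":0,"fingers":-0.48},{"dx":0,"dy":0.05,"dz":5.6,"ax":0,"ay":0,"az":0,"fingers":-0.48},{"dx":0,"dy":0.05,"dz":5.6,"ax":0,"ay":0,"az":0,"fingers":-0.48}]'

```text
time: 13.42
ee_pos: [0.532, 0.0885, 0.0742]
eef_rot: [0.745, 0.667, -0.0, -0.001]
force: [0.9, -0.3, -0.8]
opening: 0.261
grip_force: 0.0
```

Call:
move_arm --series '[{"dx":0,"dy":0,"dz":0,"ax":0,"ay":0,"az":0,"fingers":-1},{"dx":0,"dy":0,"dz":0,"ax":0,"ay":0,"az":0,"fingers":-1},{"dx":0,"dy":0,"dz":0,"ax":0,"ay":0,"az":0,"fingers":-1},{"dx":0,"dy":0,"dz":0,"ax":0,"ay":0,"az":0,"fingers":-1}]'

```text
time: 13.92
ee_pos: [0.5322, 0.0888, 0.0752]
eef_rot: [0.745, 0.667, 0.0, -0.0]
force: [-3.1, 1.0, 3.4]
opening: 0.081
grip_force: 59.0
```

Call:
move_arm --series '[{"dx":0,"dy":0,"dz":-2,"ax":0,"ay":0,"az":0,"fingers":-1},{"dx":0,"dy":0,"dz":-5,"ax":0,"ay":0,"az":0,"fingers":-1},{"dx":0,"dy":0,"dz":-8,"ax":0,"ay":0,"az":0,"fingers":-1},{"dx":0,"dy":0,"dz":-12,"ax":0,"ay":0,"az":0,"fingers":-1},{"dx":0,"dy":0,"dz":-17,"ax":0,"ay":0,"az":0,"fingers":-1},{"dx":0,"dy":0,"dz":-21,"ax":0,"ay":0,"az":0,"fingers":-1},{"dx":0,"dy":0,"dz":-24.5,"ax":0,"ay":0,"az":0,"fingers":-1},{"dx":0,"dy":0,"dz":-25,"ax":0,"ay":0,"az":0,"fingers":-1}]'

```text
time: 14.92
ee_pos: [0.5335, 0.0892, 0.3285]
eef_rot: [0.745, 0.667, 0.002, 0.001]
force: [-0.2, 0.9, -3.3]
opening: 0.081
grip_force: 58.8
```

Run:
```python
from h import *
print(get_state()['q'].round(2))
q=rot(.156); cmd([((.5533,-.2276,.31),q),((.5533,-.2276,.145),q)])
```

```text
[ 0.45  0.38 -0.99  1.57  0.33  1.36 -0.68]
d [-31.26   5.48   1.81] a [ 0.005 -0.001 -0.267]
d [-31.3    5.4   18.31] a [ 0.005 -0.001 -0.267]
```

Call:
move_arm --series '[{"dx":-4,"dy":0,"dz":0,"ax":0,"ay":0,"az":0,"fingers":-1},{"dx":-9,"dy":1,"dz":0,"ax":0,"ay":0,"az":-0.03,"fingers":-1},{"dx":-14,"dy":2,"dz":0,"ax":0,"ay":0,"az":-0.08,"fingers":-1},{"dx":-19,"dy":3,"dz":0,"ax":0,"ay":0,"az":-0.13,"fingers":-1},{"dx":-24,"dy":4,"dz":1,"ax":0,"ay":0,"az":-0.2,"fingers":-1},{"dx":-28.5,"dy":5,"dz":2,"ax":0,"ay":0,"az":-0.267,"fingers":-1},{"dx":-31.3,"dy":5.5,"dz":5,"ax":0.005,"ay":0,"az":-0.267,"fingers":-1},{"dx":-31.3,"dy":5.5,"dz":10,"ax":0.005,"ay":0,"az":-0.267,"fingers":-1},{"dx":-31.3,"dy":5.4,"dz":15,"ax":0.005,"ay":0,"az":-0.267,"fingers":-1},{"dx":-31.3,"dy":5.4,"dz":18.3,"ax":0.005,"ay":0,"az":-0.267,"fingers":-1},{"dx":-31.3,"dy":5.4,"dz":18.3,"ax":0.005,"ay":0,"az":-0.267,"fingers":-1},{"dx":-31.3,"dy":5.4,"dz":18.3,"ax":0.005,"ay":0,"az":-0.267,"fingers":-1}]'

```text
time: 16.42
ee_pos: [0.552, -0.2284, 0.1431]
eef_rot: [0.65, 0.76, -0.001, -0.002]
force: [-0.2, -0.6, -1.9]
opening: 0.079
grip_force: 58.7
```

Run:
```python
from h import *
q=rot(.156); cmd([((.5533,-.2276,.069),q)])
s,t=cam('scene'),cam('top')
im=np.hstack([cv2.resize(c['img'][y:y+150,x:x+120,::-1],None,fx=3.3,fy=3.3,interpolation=cv2.INTER_CUBIC) for c,x,y in((s,275,185),(t,320,170))])
cv2.imwrite('pics/ins.png',im)
```

```text
d [0.05 0.17 7.41] a [-0.004 -0.001 -0.   ]
```

View pics/ins.png

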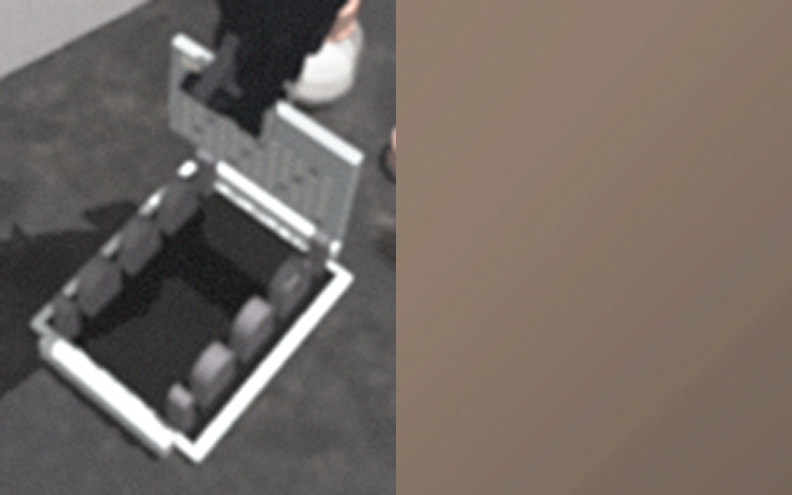

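The plate hangs just above the far slot. In the scene crop its front top corners are (173,42) and (360,160), and the slot gaps are near (197,187) and (309,263). Checking these against the estimate.

Run:
```python
from h import *
np.set_printoptions(precision=4,suppress=True)
s=cam('scene'); st=get_state(); q=R.from_quat(st['eef_rot']); x,y=q.as_matrix()[:,0],q.as_matrix()[:,1]
C=lambda u,v:((u+.5)/3.3-.5+275,(v+.5)/3.3-.5+185)
for sg,o in((1,C(173,42)),(-1,C(358,162))):
    P=st['ee_pos']+[0,0,.027]+x*.0635*sg-y*.004; print('pred',P,proj(s,P),'obs',o,'ray',ray(s,o,P[2]))
for o in(C(197,187),C(309,263)):
    print('gap',[ray(s,o,z)[:2] for z in(.03,.04,.05)])
c=np.array([.497,-.2365]); X=np.array([np.cos(.156),np.sin(.156)]); Y=np.array([-X[1],X[0]])
for sg in(1,-1): 
  g=c+.057*X+sg*.045*Y; print('pred gap',g,proj(s,np.r_[g,.04])) 
for xs in(.076,.038,0,-.038,-.076):
  print('sep',xs,[((proj(s,np.r_[c+xs*X+sg*.045*Y,.05])-[275,185])*3.3).round(0) for sg in(1,-1)])
```

```text
pred [ 0.5385 -0.1665  0.1706] [326.7106 196.464 ] obs (327.07575757575756, 197.37878787878788) ray [ 0.5376 -0.1686  0.1706]
pred [ 0.5582 -0.292   0.1705] [382.7742 233.7744] obs (383.1363636363636, 233.74242424242425) ray [ 0.5587 -0.2924  0.1705]
gap [array([ 0.545 , -0.1874]), array([ 0.5406, -0.1918]), array([ 0.5363, -0.1961])]
gap [array([ 0.561 , -0.2734]), array([ 0.5565, -0.2765]), array([ 0.5519, -0.2797])]
pred gap [ 0.5463 -0.1832] [333.6204 237.1822]
pred gap [ 0.5603 -0.2721] [368.0729 261.7542]
sep 0.076 [array([213., 145.]), array([327., 225.])]
sep 0.038 [array([175., 183.]), array([290., 267.])]
sep 0 [array([136., 223.]), array([252., 311.])]
sep -0.038 [array([ 95., 265.]), array([211., 357.])]
sep -0.076 [array([ 52., 309.]), array([169., 405.])]
```

Call:
move_arm --series '[{"dx":0.05,"dy":0.15,"dz":2,"ax":0,"ay":0,"az":0,"fingers":-1},{"dx":0.05,"dy":0.15,"dz":3,"ax":0,"ay":0,"az":0,"fingers":-1},{"dx":0.05,"dy":0.15,"dz":3.8,"ax":0,"ay":0,"az":0,"fingers":-1},{"dx":0.05,"dy":0.15,"dz":4.5,"ax":0,"ay":0,"az":0,"fingers":-1},{"dx":0.05,"dy":0.15,"dz":5,"ax":0,"ay":0,"az":0,"fingers":-1}]'

```text
time: 17.2
ee_pos: [0.5532, -0.2276, 0.0917]
eef_rot: [0.65, 0.76, -0.001, -0.002]
force: [3.2, 0.3, -1.7]
opening: 0.079
grip_force: 59.0
```

Call:
move_arm --series '[{"dx":0,"dy":0.05,"dz":0.7,"ax":0,"ay":0,"az":0,"fingers":-1},{"dx":0,"dy":0.1,"dz":1.4,"ax":0,"ay":0,"az":0,"fingers":-1},{"dx":0,"dy":0.1,"dz":1.9,"ax":0,"ay":0,"az":0,"fingers":-1},{"dx":0,"dy":0.1,"dz":2.3,"ax":0,"ay":0,"az":0,"fingers":-1}]'

```text
time: 17.7
ee_pos: [0.5537, -0.2275, 0.069]
eef_rot: [0.65, 0.76, -0.001, -0.002]
force: [-3.8, 1.8, 32.7]
opening: 0.079
grip_force: 63.9
```

Seated at the expected height. Releasing and rising.

Call:
move_arm --series '[{"dx":0,"dy":0,"dz":-0.3,"ax":0,"ay":0,"az":0,"fingers":-1},{"dx":0,"dy":0,"dz":-0.3,"ax":0,"ay":0,"az":0,"fingers":-0.48},{"dx":0,"dy":0,"dz":-0.3,"ax":0,"ay":0,"az":0,"fingers":-0.48},{"dx":0,"dy":0,"dz":-0.3,"ax":0,"ay":0,"az":0,"fingers":-0.48},{"dx":0,"dy":0,"dz":-3,"ax":0,"ay":0,"az":0,"fingers":-0.48},{"dx":0,"dy":0,"dz":-8,"ax":0,"ay":0,"az":0,"fingers":-0.48},{"dx":0,"dy":0,"dz":-14,"ax":0,"ay":0,"az":0,"fingers":-0.48},{"dx":0,"dy":0,"dz":-20,"ax":0,"ay":0,"az":0,"fingers":-0.48},{"dx":0,"dy":0,"dz":-25,"ax":0,"ay":0,"az":0,"fingers":-0.48}]'

```text
time: 18.82
ee_pos: [0.5546, -0.2276, 0.3213]
eef_rot: [0.65, 0.76, -0.001, -0.002]
force: [0.7, 0.4, -0.2]
opening: 0.259
grip_force: 0.0
```

Run:
```python
from h import *
q=rot(-.113); cmd([((.5682,.0820,.31),q),((.5682,.0820,.074),q)])
```

```text
d [30.37  6.14  1.13] a [-0.004 -0.     0.269]
d [30.36  6.24 24.73] a [-0.004 -0.     0.269]
```

Call:
move_arm --series '[{"dx":5,"dy":1,"dz":0,"ax":0,"ay":0,"az":0.05,"fingers":-0.48},{"dx":10,"dy":2,"dz":0,"ax":0,"ay":0,"az":0.1,"fingers":-0.48},{"dx":15,"dy":3,"dz":0,"ax":0,"ay":0,"az":0.15,"fingers":-0.48},{"dx":20,"dy":4,"dz":0,"ax":0,"ay":0,"az":0.2,"fingers":-0.48},{"dx":25,"dy":5,"dz":0,"ax":0,"ay":0,"az":0.25,"fingers":-0.48},{"dx":29,"dy":6.1,"dz":1,"ax":0,"ay":0,"az":0.269,"fingers":-0.48},{"dx":30.4,"dy":6.2,"dz":5,"ax":-0.004,"ay":0,"az":0.269,"fingers":-0.48},{"dx":30.4,"dy":6.2,"dz":10,"ax":-0.004,"ay":0,"az":0.269,"fingers":-0.48},{"dx":30.4,"dy":6.2,"dz":15,"ax":-0.004,"ay":0,"az":0.269,"fingers":-0.48},{"dx":30.4,"dy":6.2,"dz":18,"ax":-0.004,"ay":0,"az":0.269,"fingers":-0.48},{"dx":30.4,"dy":6.2,"dz":19,"ax":-0.004,"ay":0,"az":0.269,"fingers":-0.48},{"dx":30.4,"dy":6.2,"dz":19,"ax":-0.004,"ay":0,"az":0.269,"fingers":-0.48}]'

```text
time: 20.32
ee_pos: [0.5678, 0.0824, 0.1291]
eef_rot: [0.746, 0.666, -0.0, -0.001]
force: [0.4, 0.3, -0.2]
opening: 0.259
grip_force: 0.0
```

Run:
```python
from h import *
q=rot(-.113); cmd([((.5682,.0820,.074),q)])
```

```text
d [-0.04  0.05  5.51] a [-0.002 -0.001 -0.   ]
```

Call:
move_arm --series '[{"dx":0,"dy":0.05,"dz":2,"ax":0,"ay":0,"az":0,"fingers":-0.48},{"dx":0,"dy":0.05,"dz":3.5,"ax":0,"ay":0,"az":0,"fingers":-0.48},{"dx":0,"dy":0.05,"dz":4.6,"ax":0,"ay":0,"az":0,"fingers":-0.48},{"dx":0,"dy":0.05,"dz":5.4,"ax":0,"ay":0,"az":0,"fingers":-0.48},{"dx":0,"dy":0.05,"dz":5.4,"ax":0,"ay":0,"az":0,"fingers":-0.48},{"dx":0,"dy":0.05,"dz":5.4,"ax":0,"ay":0,"az":0,"fingers":-1},{"dx":0,"dy":0.05,"dz":5.4,"ax":0,"ay":0,"az":0,"fingers":-1},{"dx":0,"dy":0.05,"dz":5.4,"ax":0,"ay":0,"az":0,"fingers":-1},{"dx":0,"dy":0.05,"dz":5.4,"ax":0,"ay":0,"az":0,"fingers":-1}]'

```text
time: 21.45
ee_pos: [0.5679, 0.0825, 0.0751]
eef_rot: [0.746, 0.666, -0.0, -0.001]
force: [-4.9, 0.6, 6.7]
opening: 0.081
grip_force: 59.2
```

Call:
move_arm --series '[{"dx":0,"dy":0,"dz":-2,"ax":0,"ay":0,"az":0,"fingers":-1},{"dx":0,"dy":0,"dz":-5,"ax":0,"ay":0,"az":0,"fingers":-1},{"dx":0,"dy":0,"dz":-8,"ax":0,"ay":0,"az":0,"fingers":-1},{"dx":0,"dy":0,"dz":-12,"ax":0,"ay":0,"az":0,"fingers":-1},{"dx":0,"dy":0,"dz":-17,"ax":0,"ay":0,"az":0,"fingers":-1},{"dx":0,"dy":0,"dz":-21,"ax":0,"ay":0,"az":0,"fingers":-1},{"dx":0,"dy":0,"dz":-25,"ax":0,"ay":0,"az":0,"fingers":-1},{"dx":0,"dy":0,"dz":-26.5,"ax":0,"ay":0,"az":0,"fingers":-1},{"dx":0,"dy":0,"dz":-26.5,"ax":0,"ay":0,"az":0,"fingers":-1}]'

```text
time: 22.58
ee_pos: [0.5689, 0.0822, 0.3404]
eef_rot: [0.746, 0.666, 0.0, -0.0]
force: [-0.2, -0.6, -4.0]
opening: 0.084
grip_force: 58.9
```

```bash
cat > car.py <<'E'
from h import *
# white-rim outline of the carrier + plate in the scene and top views
for n,(x0,y0,x1,y1) in(('scene',(262,205,400,345)),('top',(335,200,430,325))):
    c=cam(n); g=c['img'].astype(int); m=((g.min(2)>185)).astype(np.uint8); k=np.zeros_like(m); k[y0:y1,x0:x1]=m[y0:y1,x0:x1]
    p=np.argwhere(k)[:,::-1]; e=[tuple(map(int,p[i])) for i in((p[:,0]-0*p[:,1]).argmin(),p[:,0].argmax(),p[:,1].argmin(),p[:,1].argmax(),(p.sum(1)).argmin(),p.sum(1).argmax(),(p[:,0]-p[:,1]).argmin(),(p[:,0]-p[:,1]).argmax())]
    print(n,len(p),p.mean(0).round(1),e)
    np.save(f'pics/{n}.npy',c['img'])
E
python3 car.py
python3 - <<'E'
from h import *
print(get_state()['force'])
q=rot(.156); c=np.array([.4985,-.2363]); X=np.array([np.cos(.156),np.sin(.156)]); g=c+.019*X; print(g)
cmd([((*g,.31),q),((*g,.145),q)])
E
```

```text
scene 1119 [340.6 272.3] [(285, 281), (399, 227), (363, 205), (334, 324), (328, 218), (336, 323), (287, 289), (381, 205)]
top 1473 [383.4 264.4] [(347, 289), (418, 221), (359, 200), (399, 306), (359, 200), (414, 302), (347, 294), (414, 200)]
[-0.8049316  -0.90277808 -3.75527554]
[ 0.51726928 -0.23334801]
d [-31.87  -1.47   2.85] a [-0.003 -0.    -0.27 ]
d [-31.86  -1.42  19.35] a [-0.003 -0.    -0.27 ]
```

Call:
move_arm --series '[{"dx":-4,"dy":0,"dz":0,"ax":0,"ay":0,"az":0,"fingers":-1},{"dx":-9,"dy":0,"dz":0,"ax":0,"ay":0,"az":-0.03,"fingers":-1},{"dx":-14,"dy":0,"dz":0,"ax":0,"ay":0,"az":-0.08,"fingers":-1},{"dx":-19,"dy":-0.5,"dz":0,"ax":0,"ay":0,"az":-0.13,"fingers":-1},{"dx":-24,"dy":-1,"dz":1,"ax":0,"ay":0,"az":-0.2,"fingers":-1},{"dx":-29,"dy":-1.4,"dz":2,"ax":0,"ay":0,"az":-0.27,"fingers":-1},{"dx":-31.8,"dy":-1.5,"dz":4,"ax":0,"ay":0,"az":-0.27,"fingers":-1},{"dx":-31.8,"dy":-1.5,"dz":9,"ax":0,"ay":0,"az":-0.27,"fingers":-1},{"dx":-31.8,"dy":-1.5,"dz":14,"ax":0,"ay":0,"az":-0.27,"fingers":-1},{"dx":-31.8,"dy":-1.5,"dz":18,"ax":0,"ay":0,"az":-0.27,"fingers":-1},{"dx":-31.8,"dy":-1.5,"dz":19.4,"ax":0,"ay":0,"az":-0.27,"fingers":-1},{"dx":-31.8,"dy":-1.5,"dz":19.4,"ax":0,"ay":0,"az":-0.27,"fingers":-1}]'

```text
time: 24.18
ee_pos: [0.5171, -0.2314, 0.145]
eef_rot: [0.649, 0.76, -0.0, -0.002]
force: [0.8, 0.8, -2.3]
opening: 0.08
grip_force: 58.7
```

```bash
python3 car.py
python3 - <<'E'
from h import *
cmd([((.5165,-.2333,.0925),rot(.156))])
E
```

```text
scene 974 [346.6 271.9] [(295, 295), (399, 227), (364, 205), (334, 324), (315, 206), (337, 322), (295, 296), (381, 205)]
d [-0.12 -0.22  5.45] a [ 0.    -0.     0.001]Traceback (most recent call last):
  File "car.py", line 5, in <module>
    p=np.argwhere(k)[:,::-1]; e=[tuple(map(int,p[i])) for i in((p[:,0]-0*p[:,1]).argmin(),p[:,0].argmax(),p[:,1].argmin(),p[:,1].argmax(),(p.sum(1)).argmin(),p.sum(1).argmax(),(p[:,0]-p[:,1]).argmin(),(p[:,0]-p[:,1]).argmax())]
                                                               ~~~~~~~~~~~~~~~~~~~~~~~~^^
ValueError: attempt to get argmin of an empty sequence
```

Call:
move_arm --series '[{"dx":-0.1,"dy":-0.2,"dz":2,"ax":0,"ay":0,"az":0,"fingers":-1},{"dx":-0.1,"dy":-0.2,"dz":3,"ax":0,"ay":0,"az":0,"fingers":-1},{"dx":-0.1,"dy":-0.2,"dz":4,"ax":0,"ay":0,"az":0,"fingers":-1},{"dx":-0.1,"dy":-0.2,"dz":4.7,"ax":0,"ay":0,"az":0,"fingers":-1},{"dx":-0.1,"dy":-0.2,"dz":5.3,"ax":0,"ay":0,"az":0,"fingers":-1}]'

```text
time: 24.9
ee_pos: [0.5158, -0.2332, 0.0924]
eef_rot: [0.65, 0.76, -0.0, -0.001]
force: [0.5, 0.0, -2.7]
opening: 0.082
grip_force: 58.9
```

Call:
move_arm --series '[{"dx":0,"dy":0.03,"dz":0.7,"ax":0,"ay":0,"az":0,"fingers":-1},{"dx":0,"dy":0.03,"dz":1.4,"ax":0,"ay":0,"az":0,"fingers":-1},{"dx":0,"dy":0.03,"dz":1.9,"ax":0,"ay":0,"az":0,"fingers":-1},{"dx":0,"dy":0.03,"dz":2.4,"ax":0,"ay":0,"az":0,"fingers":-1}]'

```text
time: 25.4
ee_pos: [0.516, -0.2332, 0.0688]
eef_rot: [0.65, 0.76, -0.0, -0.001]
force: [-10.4, 2.7, 52.2]
opening: 0.083
grip_force: 67.8
```

Call:
move_arm --series '[{"dx":0,"dy":0,"dz":-0.3,"ax":0,"ay":0,"az":0,"fingers":-1},{"dx":0,"dy":0,"dz":-0.4,"ax":0,"ay":0,"az":0,"fingers":-0.48},{"dx":0,"dy":0,"dz":-0.4,"ax":0,"ay":0,"az":0,"fingers":-0.48},{"dx":0,"dy":0,"dz":-0.4,"ax":0,"ay":0,"az":0,"fingers":-0.48},{"dx":0,"dy":0,"dz":-3,"ax":0,"ay":0,"az":0,"fingers":-0.48},{"dx":0,"dy":0,"dz":-8,"ax":0,"ay":0,"az":0,"fingers":-0.48},{"dx":0,"dy":0,"dz":-14,"ax":0,"ay":0,"az":0,"fingers":-0.48},{"dx":0,"dy":0,"dz":-20,"ax":0,"ay":0,"az":0,"fingers":-0.48},{"dx":0,"dy":0,"dz":-25,"ax":0,"ay":0,"az":0,"fingers":-0.48}]'

```text
time: 26.52
ee_pos: [0.5162, -0.2332, 0.3213]
eef_rot: [0.65, 0.76, 0.0, -0.0]
force: [1.2, -0.5, -0.8]
opening: 0.262
grip_force: 0.0
```

Run:
```python
from h import *
q=rot(-.113); cmd([((.6037,.0780,.31),q),((.6037,.0780,.074),q)])
```

```text
d [29.37 13.5   1.13] a [-0.   -0.    0.27]
d [29.37 13.5  24.73] a [-0.   -0.    0.27]
```

Call:
move_arm --series '[{"dx":5,"dy":2.5,"dz":0,"ax":0,"ay":0,"az":0.05,"fingers":-0.48},{"dx":10,"dy":5,"dz":0,"ax":0,"ay":0,"az":0.1,"fingers":-0.48},{"dx":15,"dy":7.5,"dz":0,"ax":0,"ay":0,"az":0.15,"fingers":-0.48},{"dx":20,"dy":10,"dz":0,"ax":0,"ay":0,"az":0.2,"fingers":-0.48},{"dx":25,"dy":12,"dz":0,"ax":0,"ay":0,"az":0.25,"fingers":-0.48},{"dx":29,"dy":13.5,"dz":1,"ax":0,"ay":0,"az":0.27,"fingers":-0.48},{"dx":29.4,"dy":13.5,"dz":5,"ax":0,"ay":0,"az":0.27,"fingers":-0.48},{"dx":29.4,"dy":13.5,"dz":10,"ax":0,"ay":0,"az":0.27,"fingers":-0.48},{"dx":29.4,"dy":13.5,"dz":15,"ax":0,"ay":0,"az":0.27,"fingers":-0.48},{"dx":29.4,"dy":13.5,"dz":18,"ax":0,"ay":0,"az":0.27,"fingers":-0.48},{"dx":29.4,"dy":13.5,"dz":19,"ax":0,"ay":0,"az":0.27,"fingers":-0.48},{"dx":29.4,"dy":13.5,"dz":19,"ax":0,"ay":0,"az":0.27,"fingers":-0.48}]'

```text
time: 28.02
ee_pos: [0.6035, 0.0783, 0.129]
eef_rot: [0.746, 0.666, -0.0, -0.001]
force: [-0.3, 0.0, 1.0]
opening: 0.26
grip_force: 0.0
```

Run:
```python
from h import *
q=rot(-.113); cmd([((.6037,.0780,.074),q)])
```

```text
d [-0.03  0.03  5.5 ] a [-0.002 -0.001 -0.   ]
```

Call:
move_arm --series '[{"dx":0,"dy":0,"dz":2,"ax":0,"ay":0,"az":0,"fingers":-0.48},{"dx":0,"dy":0,"dz":3.5,"ax":0,"ay":0,"az":0,"fingers":-0.48},{"dx":0,"dy":0,"dz":4.6,"ax":0,"ay":0,"az":0,"fingers":-0.48},{"dx":0,"dy":0,"dz":5.4,"ax":0,"ay":0,"az":0,"fingers":-0.48},{"dx":0,"dy":0,"dz":5.4,"ax":0,"ay":0,"az":0,"fingers":-0.48},{"dx":0,"dy":0,"dz":5.4,"ax":0,"ay":0,"az":0,"fingers":-1},{"dx":0,"dy":0,"dz":5.4,"ax":0,"ay":0,"az":0,"fingers":-1},{"dx":0,"dy":0,"dz":5.4,"ax":0,"ay":0,"az":0,"fingers":-1},{"dx":0,"dy":0,"dz":5.4,"ax":0,"ay":0,"az":0,"fingers":-1}]'

```text
time: 29.15
ee_pos: [0.6033, 0.0784, 0.0752]
eef_rot: [0.746, 0.666, -0.0, -0.001]
force: [-2.1, 0.7, 3.5]
opening: 0.082
grip_force: 59.1
```

Call:
move_arm --series '[{"dx":0,"dy":0,"dz":-2,"ax":0,"ay":0,"az":0,"fingers":-1},{"dx":0,"dy":0,"dz":-5,"ax":0,"ay":0,"az":0,"fingers":-1},{"dx":0,"dy":0,"dz":-8,"ax":0,"ay":0,"az":0,"fingers":-1},{"dx":0,"dy":0,"dz":-12,"ax":0,"ay":0,"az":0,"fingers":-1},{"dx":0,"dy":0,"dz":-17,"ax":0,"ay":0,"az":0,"fingers":-1},{"dx":0,"dy":0,"dz":-21,"ax":0,"ay":0,"az":0,"fingers":-1},{"dx":0,"dy":0,"dz":-25,"ax":0,"ay":0,"az":0,"fingers":-1},{"dx":0,"dy":0,"dz":-28,"ax":0,"ay":0,"az":0,"fingers":-1},{"dx":0,"dy":0,"dz":-28,"ax":0,"ay":0,"az":0,"fingers":-1}]'

```text
time: 30.28
ee_pos: [0.6043, 0.0789, 0.3581]
eef_rot: [0.746, 0.666, 0.002, 0.001]
force: [0.6, -0.0, -2.8]
opening: 0.08
grip_force: 58.8
```

```bash
python3 car.py
python3 - <<'E'
from h import *
q=rot(.156); c=np.array([.4975,-.2363]); X=np.array([np.cos(.156),np.sin(.156)]); g=c-.019*X; print(g)
cmd([((*g,.31),q),((*g,.145),q)])
E
```

```text
scene 1345 [341.1 268.2] [(285, 281), (399, 227), (363, 205), (334, 324), (316, 229), (336, 323), (287, 289), (381, 205)]
top 1815 [382.9 258.8] [(347, 289), (419, 237), (358, 200), (399, 306), (358, 200), (414, 302), (347, 294), (414, 200)]
[ 0.47873072 -0.23925199]
d [-32.92  -8.79   4.47] a [-0.001 -0.    -0.269]
d [-32.92  -8.77  20.97] a [-0.001 -0.    -0.269]
```

Carrier unchanged. Moving to slot -19.

Call:
move_arm --series '[{"dx":-4,"dy":-1,"dz":0,"ax":0,"ay":0,"az":0,"fingers":-1},{"dx":-9,"dy":-2.5,"dz":0,"ax":0,"ay":0,"az":-0.03,"fingers":-1},{"dx":-14,"dy":-4,"dz":0,"ax":0,"ay":0,"az":-0.08,"fingers":-1},{"dx":-19,"dy":-5.5,"dz":0,"ax":0,"ay":0,"az":-0.13,"fingers":-1},{"dx":-24,"dy":-7,"dz":1,"ax":0,"ay":0,"az":-0.2,"fingers":-1},{"dx":-29,"dy":-8.2,"dz":2,"ax":0,"ay":0,"az":-0.269,"fingers":-1},{"dx":-32.9,"dy":-8.8,"dz":4,"ax":0,"ay":0,"az":-0.269,"fingers":-1},{"dx":-32.9,"dy":-8.8,"dz":9,"ax":0,"ay":0,"az":-0.269,"fingers":-1},{"dx":-32.9,"dy":-8.8,"dz":14,"ax":0,"ay":0,"az":-0.269,"fingers":-1},{"dx":-32.9,"dy":-8.8,"dz":18,"ax":0,"ay":0,"az":-0.269,"fingers":-1},{"dx":-32.9,"dy":-8.8,"dz":21,"ax":0,"ay":0,"az":-0.269,"fingers":-1},{"dx":-32.9,"dy":-8.8,"dz":21,"ax":0,"ay":0,"az":-0.269,"fingers":-1},{"dx":-32.9,"dy":-8.8,"dz":21,"ax":0,"ay":0,"az":-0.269,"fingers":-1}]'

```text
time: 32.0
ee_pos: [0.479, -0.2386, 0.1454]
eef_rot: [0.65, 0.76, 0.0, -0.001]
force: [0.8, 0.7, -2.6]
opening: 0.08
grip_force: 58.8
```

Run:
```python
from h import *
cmd([((.4785,-.2393,.0925),rot(.156))])
c=cam('scene'); g=c['img'][300:330,315:350].min(2); p=np.argwhere(g>185); print(p[p[:,0].argmax()][::-1]+[315,300])
```

```text
d [-0.07 -0.05  5.29] a [-0.001 -0.001 -0.   ]
[334 324]
```

Call:
move_arm --series '[{"dx":-0.05,"dy":-0.05,"dz":2,"ax":0,"ay":0,"az":0,"fingers":-1},{"dx":-0.05,"dy":-0.05,"dz":3,"ax":0,"ay":0,"az":0,"fingers":-1},{"dx":-0.05,"dy":-0.05,"dz":4,"ax":0,"ay":0,"az":0,"fingers":-1},{"dx":-0.05,"dy":-0.05,"dz":4.7,"ax":0,"ay":0,"az":0,"fingers":-1},{"dx":-0.05,"dy":-0.05,"dz":5.3,"ax":0,"ay":0,"az":0,"fingers":-1}]'

```text
time: 32.67
ee_pos: [0.4783, -0.2393, 0.0914]
eef_rot: [0.65, 0.76, -0.0, -0.001]
force: [-0.5, 0.3, -1.8]
opening: 0.078
grip_force: 59.0
```

Call:
move_arm --series '[{"dx":0,"dy":0,"dz":0.7,"ax":0,"ay":0,"az":0,"fingers":-1},{"dx":0,"dy":0,"dz":1.4,"ax":0,"ay":0,"az":0,"fingers":-1},{"dx":0,"dy":0,"dz":1.9,"ax":0,"ay":0,"az":0,"fingers":-1},{"dx":0,"dy":0,"dz":2.25,"ax":0,"ay":0,"az":0,"fingers":-1},{"dx":0,"dy":0,"dz":2.25,"ax":0,"ay":0,"az":0,"fingers":-1}]'

```text
time: 33.3
ee_pos: [0.4783, -0.2392, 0.0693]
eef_rot: [0.65, 0.76, -0.0, -0.001]
force: [-0.5, -0.1, -2.6]
opening: 0.083
grip_force: 59.1
```

Call:
move_arm --series '[{"dx":0,"dy":0,"dz":0.15,"ax":0,"ay":0,"az":0,"fingers":-1},{"dx":0,"dy":0,"dz":0.15,"ax":0,"ay":0,"az":0,"fingers":-1}]'

```text
time: 33.55
ee_pos: [0.4786, -0.2393, 0.069]
eef_rot: [0.65, 0.76, -0.0, -0.0]
force: [-4.5, 0.6, 13.5]
opening: 0.083
grip_force: 61.4
```

Floor contact confirmed. Release and rise.

Call:
move_arm --series '[{"dx":0,"dy":0,"dz":-0.1,"ax":0,"ay":0,"az":0,"fingers":-1},{"dx":0,"dy":0,"dz":-0.1,"ax":0,"ay":0,"az":0,"fingers":-0.48},{"dx":0,"dy":0,"dz":-0.1,"ax":0,"ay":0,"az":0,"fingers":-0.48},{"dx":0,"dy":0,"dz":-0.1,"ax":0,"ay":0,"az":0,"fingers":-0.48},{"dx":0,"dy":0,"dz":-3,"ax":0,"ay":0,"az":0,"fingers":-0.48},{"dx":0,"dy":0,"dz":-8,"ax":0,"ay":0,"az":0,"fingers":-0.48},{"dx":0,"dy":0,"dz":-14,"ax":0,"ay":0,"az":0,"fingers":-0.48},{"dx":0,"dy":0,"dz":-20,"ax":0,"ay":0,"az":0,"fingers":-0.48},{"dx":0,"dy":0,"dz":-26,"ax":0,"ay":0,"az":0,"fingers":-0.48},{"dx":0,"dy":0,"dz":-31,"ax":0,"ay":0,"az":0,"fingers":-0.48},{"dx":0,"dy":0,"dz":-31,"ax":0,"ay":0,"az":0,"fingers":-0.48}]'

```text
time: 34.92
ee_pos: [0.4804, -0.2392, 0.3816]
eef_rot: [0.65, 0.76, 0.001, 0.002]
force: [-0.2, 0.1, -0.2]
opening: 0.261
grip_force: 0.0
```

```bash
python3 - <<'E'
from h import *
q=rot(-.113,.05); B=np.array([.701,.072,.297]); d=q.as_matrix()[:,2]
cmd([((.60,.05,.39),q),(B-.06*d,q),(B+.016*d,q)])
E
python3 arc.py 1.8 .05 1.7 .1 1.6 .15 1.5 .2 1.4 .25 1.3 .3 1.2 .35 1.1 .4 1.0 .45 .9 .5 .8 .5
```

```text
d [26.71 16.3  -0.84] a [-0.045 -0.005  0.269]
d [27.41 26.32  2.5 ] a [-0.045 -0.005  0.269]
d [27.33 26.65 10.1 ] a [-0.045 -0.005  0.269]
d [-0.   -2.21 -0.45] a [-0.05 -0.    0.  ]
d [-0.   -4.44 -0.68] a [-0.1 -0.   0. ]
d [-0.   -6.69 -0.68] a [-0.15  0.   -0.  ]
d [-0.   -8.93 -0.45] a [-0.2  0.  -0. ]
d [-0.000e+00 -1.113e+01  1.000e-02] a [-0.25  0.   -0.  ]
d [ -0.   -13.28   0.69] a [-0.3  0.   0. ]
d [ -0.   -15.34   1.58] a [-0.35  0.    0.  ]
d [ -0.   -17.3    2.68] a [-0.4  0.   0. ]
d [ -0.   -19.14   3.98] a [-0.45  0.    0.  ]
d [ -0.   -20.92   5.5 ] a [-0.45  0.    0.  ]
q [ 1.09  0.35 -1.    1.48  0.3   1.46  0.24] tilt [-0.005 -0.002 -0.268] f [-0.2  0.1 -0.2]
grasp in axis frame [-0.1412 -0.3379  0.3344] r 0.363 angle 1.206
```

Call:
move_arm --series '[{"dx":5,"dy":4,"dz":-1,"ax":0,"ay":0,"az":0.05,"fingers":-0.4},{"dx":10,"dy":8,"dz":-1.5,"ax":0,"ay":0,"az":0.1,"fingers":-0.4},{"dx":15,"dy":12,"dz":-1.5,"ax":0,"ay":0,"az":0.15,"fingers":-0.4},{"dx":20,"dy":16,"dz":-1.5,"ax":0,"ay":0,"az":0.2,"fingers":-0.4},{"dx":24,"dy":20,"dz":-1.5,"ax":0,"ay":0,"az":0.25,"fingers":-0.4},{"dx":27.4,"dy":24,"dz":-1,"ax":-0.045,"ay":-0.005,"az":0.269,"fingers":-0.4},{"dx":27.4,"dy":26.4,"dz":0,"ax":-0.045,"ay":-0.005,"az":0.269,"fingers":-0.4},{"dx":27.4,"dy":26.4,"dz":2,"ax":-0.045,"ay":-0.005,"az":0.269,"fingers":-0.4},{"dx":27.4,"dy":26.4,"dz":2.5,"ax":-0.045,"ay":-0.005,"az":0.269,"fingers":-0.4},{"dx":27.4,"dy":26.4,"dz":2.5,"ax":-0.045,"ay":-0.005,"az":0.269,"fingers":-0.4}]'

```text
time: 36.17
ee_pos: [0.6966, 0.0717, 0.3522]
eef_rot: [0.746, 0.666, 0.015, 0.016]
force: [0.5, 1.0, -0.5]
opening: 0.302
grip_force: 0.0
```

```bash
python3 - <<'E'
from h import *
cmd([((.7025,.0745,.280),rot(-.113,.05))])
s=cam('scene'); print(proj(s,[.7099,.1371,.297]),proj(s,[.6926,.0073,.2966]))
E
python3 car.py
```

```text
d [0.33 0.24 7.23] a [-0.007 -0.001 -0.001]
[294.45731092  35.9345306 ] [328.20214301  65.49351786]
scene 1591 [339.5 267.1] [(285, 281), (399, 227), (363, 205), (334, 324), (303, 241), (336, 323), (287, 289), (381, 205)]
top 1259 [385.1 255.9] [(347, 290), (418, 221), (366, 200), (380, 304), (366, 200), (414, 302), (347, 294), (413, 201)]
```

Call:
move_arm --series '[{"dx":0.3,"dy":0.25,"dz":2,"ax":0,"ay":0,"az":0,"fingers":-0.35},{"dx":0.3,"dy":0.25,"dz":4,"ax":0,"ay":0,"az":0,"fingers":-0.35},{"dx":0.3,"dy":0.25,"dz":5.5,"ax":0,"ay":0,"az":0,"fingers":-0.35},{"dx":0.3,"dy":0.25,"dz":6.6,"ax":0,"ay":0,"az":0,"fingers":-0.35},{"dx":0.3,"dy":0.25,"dz":7.2,"ax":0,"ay":0,"az":0,"fingers":-0.35},{"dx":0.3,"dy":0.25,"dz":7.2,"ax":0,"ay":0,"az":0,"fingers":-0.62},{"dx":0.3,"dy":0.25,"dz":7.2,"ax":0,"ay":0,"az":0,"fingers":-0.62}]'

```text
time: 37.2
ee_pos: [0.7032, 0.0748, 0.2815]
eef_rot: [0.746, 0.666, 0.016, 0.016]
force: [-0.9, 0.7, -0.1]
opening: 0.188
grip_force: 0.0
```

```bash
python3 arc.py 1.8 .05 1.79 .05
```

```text
d [-0.   -0.23 -0.06] a [0. 0. 0.]
q [ 0.28  0.65 -0.86  1.26  0.51  1.39 -0.66] tilt [-0.045  0.002  0.002] f [-0.9  0.7 -0.1]
grasp in axis frame [ 0.0444 -0.0011  0.2343] r 0.2385 angle 1.793
```

Call:
move_arm --series '[{"dx":0,"dy":-1.1,"dz":-0.25,"ax":-0.025,"ay":0,"az":0,"fingers":-0.62},{"dx":0,"dy":-2.2,"dz":-0.45,"ax":-0.05,"ay":0,"az":0,"fingers":-0.62},{"dx":0,"dy":-3.3,"dz":-0.6,"ax":-0.075,"ay":0,"az":0,"fingers":-0.62},{"dx":0,"dy":-4.45,"dz":-0.68,"ax":-0.1,"ay":0,"az":0,"fingers":-0.62},{"dx":0,"dy":-5.55,"dz":-0.7,"ax":-0.125,"ay":0,"az":0,"fingers":-0.62},{"dx":0,"dy":-6.7,"dz":-0.68,"ax":-0.15,"ay":0,"az":0,"fingers":-0.62},{"dx":0,"dy":-7.8,"dz":-0.6,"ax":-0.175,"ay":0,"az":0,"fingers":-0.62},{"dx":0,"dy":-8.9,"dz":-0.45,"ax":-0.2,"ay":0,"az":0,"fingers":-0.62},{"dx":0,"dy":-10.0,"dz":-0.25,"ax":-0.225,"ay":0,"az":0,"fingers":-0.62},{"dx":0,"dy":-11.1,"dz":0,"ax":-0.25,"ay":0,"az":0,"fingers":-0.62},{"dx":0,"dy":-12.2,"dz":0.3,"ax":-0.275,"ay":0,"az":0,"fingers":-0.62},{"dx":0,"dy":-13.3,"dz":0.7,"ax":-0.3,"ay":0,"az":0,"fingers":-0.62}]'

```text
time: 38.7
ee_pos: [0.5718, 0.0899, 0.2695]
eef_rot: [0.735, 0.656, 0.116, 0.128]
force: [1.3, -0.1, 1.4]
opening: 0.186
grip_force: 0.9
```

```bash
python3 arc.py 1.2 .35 1.1 .4 1.0 .45 .9 .5 .8 .5
```

```text
d [-0.   -2.24  0.24] a [-0.05  0.    0.  ]
d [ 0.   -4.44  0.72] a [-0.1  0.   0. ]
d [ 0.   -6.58  1.41] a [-0.15  0.   -0.  ]
d [ 0.   -8.73  2.33] a [-0.15  0.   -0.  ]
q [ 0.44  0.28 -0.94  1.88  0.55  0.86 -0.88] tilt [-0.347  0.002  0.002] f [ 1.3 -0.1  1.4]
grasp in axis frame [-0.0932 -0.0007  0.2212] r 0.24 angle 1.207
```

Call:
move_arm --series '[{"dx":0,"dy":-1.1,"dz":0.15,"ax":-0.025,"ay":0,"az":0,"fingers":-0.62},{"dx":0,"dy":-2.25,"dz":0.35,"ax":-0.05,"ay":0,"az":0,"fingers":-0.62},{"dx":0,"dy":-3.35,"dz":0.6,"ax":-0.075,"ay":0,"az":0,"fingers":-0.62},{"dx":0,"dy":-4.45,"dz":0.9,"ax":-0.1,"ay":0,"az":0,"fingers":-0.62},{"dx":0,"dy":-5.5,"dz":1.25,"ax":-0.125,"ay":0,"az":0,"fingers":-0.62},{"dx":0,"dy":-6.6,"dz":1.6,"ax":-0.15,"ay":0,"az":0,"fingers":-0.62},{"dx":0,"dy":-7.65,"dz":2.05,"ax":-0.15,"ay":0,"az":0,"fingers":-0.62},{"dx":0,"dy":-8.7,"dz":2.5,"ax":-0.15,"ay":0,"az":0,"fingers":-0.62}]'

```text
time: 39.7
ee_pos: [0.4983, 0.0985, 0.216]
eef_rot: [0.723, 0.646, 0.164, 0.182]
force: [0.8, -0.1, -0.0]
opening: 0.19
grip_force: 0.1
```

Call:
move_arm --series '[{"dx":0,"dy":0,"dz":0,"ax":0,"ay":0,"az":0,"fingers":-1},{"dx":0,"dy":0,"dz":0,"ax":0,"ay":0,"az":0,"fingers":-1},{"dx":0,"dy":0,"dz":0,"ax":0,"ay":0,"az":0,"fingers":-1}]'

```text
time: 40.08
ee_pos: [0.4978, 0.0984, 0.2158]
eef_rot: [0.723, 0.646, 0.163, 0.182]
force: [-10.4, 0.6, 7.5]
opening: 0.116
grip_force: 58.7
```

```bash
python3 arc.py .8 .5 .7 .5 .6 .5 .5 .5 .4 .5 .3 .5 .2 .5 .1 .5 0 .5
```

```text
d [ 0.   -2.19  0.81] a [0. 0. 0.]
d [-0.   -4.29  1.84] a [0. 0. 0.]
d [ 0.   -6.28  3.08] a [0. 0. 0.]
d [ 0.   -8.13  4.5 ] a [0. 0. 0.]
d [ 0.   -9.84  6.11] a [0. 0. 0.]
d [  0.   -11.37   7.87] a [0. 0. 0.]
d [ -0.   -12.72   9.78] a [0. 0. 0.]
d [  0.   -13.87  11.82] a [0. 0. 0.]
q [ 0.34  0.14 -0.89  2.22  0.8   0.57 -1.27] tilt [-0.494  0.     0.001] f [-10.4   0.6   7.5]
grasp in axis frame [-0.1701 -0.0006  0.1665] r 0.238 angle 0.809
```

Call:
move_arm --series '[{"dx":0,"dy":-1.1,"dz":0.35,"ax":0,"ay":0,"az":0,"fingers":-1},{"dx":0,"dy":-2.2,"dz":0.8,"ax":0,"ay":0,"az":0,"fingers":-1},{"dx":0,"dy":-3.25,"dz":1.3,"ax":0,"ay":0,"az":0,"fingers":-1},{"dx":0,"dy":-4.3,"dz":1.85,"ax":0,"ay":0,"az":0,"fingers":-1},{"dx":0,"dy":-5.3,"dz":2.45,"ax":0,"ay":0,"az":0,"fingers":-1},{"dx":0,"dy":-6.3,"dz":3.1,"ax":0,"ay":0,"az":0,"fingers":-1}]'

```text
time: 40.83
ee_pos: [0.4575, 0.103, 0.1584]
eef_rot: [0.723, 0.646, 0.163, 0.182]
force: [-2.6, -1.7, 3.6]
opening: 0.113
grip_force: 60.5
```

```bash
python3 arc.py .5 .5 .4 .5 .3 .5 .2 .5 .1 .5 0 .5
```

```text
d [ 0.   -1.85  1.43] a [0. 0. 0.]
d [ 0.   -3.56  3.03] a [0. 0. 0.]
d [ 0.   -5.09  4.8 ] a [0. 0. 0.]
d [-0.   -6.44  6.71] a [0. 0. 0.]
d [ 0.   -7.59  8.74] a [0. 0. 0.]
q [ 0.19  0.19 -0.84  2.37  1.1   0.52 -1.67] tilt [-0.495  0.001  0.001] f [-2.6 -1.7  3.6]
grasp in axis frame [-0.2107 -0.0005  0.109 ] r 0.2372 angle 0.512
```

Call:
move_arm --series '[{"dx":0,"dy":-0.95,"dz":0.7,"ax":0,"ay":0,"az":0,"fingers":-1},{"dx":0,"dy":-1.85,"dz":1.45,"ax":0,"ay":0,"az":0,"fingers":-1},{"dx":0,"dy":-2.7,"dz":2.2,"ax":0,"ay":0,"az":0,"fingers":-1},{"dx":0,"dy":-3.55,"dz":3.05,"ax":0,"ay":0,"az":0,"fingers":-1},{"dx":0,"dy":-4.35,"dz":3.9,"ax":0,"ay":0,"az":0,"fingers":-1},{"dx":0,"dy":-5.1,"dz":4.8,"ax":0,"ay":0,"az":0,"fingers":-1},{"dx":0,"dy":-5.8,"dz":5.75,"ax":0,"ay":0,"az":0,"fingers":-1},{"dx":0,"dy":-6.4,"dz":6.7,"ax":0,"ay":0,"az":0,"fingers":-1}]'

```text
time: 41.82
ee_pos: [0.4336, 0.1058, 0.0688]
eef_rot: [0.724, 0.645, 0.164, 0.182]
force: [-2.0, -1.9, -1.6]
opening: 0.112
grip_force: 62.3
```

```bash
python3 arc.py .1 .5 .05 .5 0 .5;python3 - <<'E'
from h import *
cmd([((.4335,.1055,.042),rot(-.113,.496))])
E
```

```text
d [ 0.  -0.6  1. ] a [0. 0. 0.]
d [ 0.   -1.15  2.04] a [0. 0. 0.]
q [ 0.03  0.41 -0.8   2.51  1.67  0.63 -2.35] tilt [-0.494  0.001  0.002] f [-2.  -1.9 -1.6]
grasp in axis frame [-0.2348 -0.0003  0.0195] r 0.2356 angle 0.118
d [-0.04 -1.27  2.36] a [-0.002 -0.001 -0.001]
```

Call:
move_arm --series '[{"dx":0,"dy":-0.45,"dz":0.8,"ax":0,"ay":0,"az":0,"fingers":-1},{"dx":0,"dy":-0.9,"dz":1.6,"ax":0,"ay":0,"az":0,"fingers":-1},{"dx":0,"dy":-1.15,"dz":2.1,"ax":0,"ay":0,"az":0,"fingers":-1},{"dx":0,"dy":-1.3,"dz":2.4,"ax":0,"ay":0,"az":0,"fingers":-1},{"dx":0,"dy":-1.3,"dz":2.4,"ax":0,"ay":0,"az":0,"fingers":-1}]'

```text
time: 42.45
ee_pos: [0.4335, 0.1059, 0.042]
eef_rot: [0.723, 0.646, 0.164, 0.182]
force: [-6.1, -1.6, 8.8]
opening: 0.113
grip_force: 64.9
```

Call:
move_arm --series '[{"dx":0,"dy":-0.1,"dz":0.2,"ax":0,"ay":0,"az":0,"fingers":-1},{"dx":0,"dy":-0.1,"dz":0.2,"ax":0,"ay":0,"az":0,"fingers":-1}]'

```text
time: 42.7
ee_pos: [0.4341, 0.1061, 0.0408]
eef_rot: [0.723, 0.646, 0.165, 0.183]
force: [-10.6, -2.3, 26.5]
opening: 0.115
grip_force: 68.7
```

Firmly on the lower stop. Releasing and backing out along the tool axis.

Call:
move_arm --series '[{"dx":0,"dy":0.1,"dz":-0.2,"ax":0,"ay":0,"az":0,"fingers":-1},{"dx":0,"dy":0.1,"dz":-0.2,"ax":0,"ay":0,"az":0,"fingers":-0.4},{"dx":0,"dy":0.1,"dz":-0.2,"ax":0,"ay":0,"az":0,"fingers":-0.35},{"dx":0,"dy":0.1,"dz":-0.2,"ax":0,"ay":0,"az":0,"fingers":-0.35},{"dx":0,"dy":0,"dz":-2,"ax":0,"ay":0,"az":0,"fingers":-0.35},{"dx":0,"dy":0,"dz":-5,"ax":0,"ay":0,"az":0,"fingers":-0.35},{"dx":0,"dy":-1,"dz":-8,"ax":0,"ay":0,"az":0,"fingers":-0.35},{"dx":2,"dy":-2,"dz":-12,"ax":0,"ay":0,"az":0,"fingers":-0.35},{"dx":5,"dy":-3,"dz":-16,"ax":0.1,"ay":0,"az":0,"fingers":-0.35},{"dx":10,"dy":-3,"dz":-20,"ax":0.2,"ay":0,"az":0,"fingers":-0.35},{"dx":15,"dy":-3,"dz":-22,"ax":0.3,"ay":0,"az":0,"fingers":-0.35},{"dx":20,"dy":-3,"dz":-22,"ax":0.4,"ay":0,"az":0,"fingers":-0.35},{"dx":25,"dy":-3,"dz":-22,"ax":0.4,"ay":0,"az":0,"fingers":-0.35},{"dx":25,"dy":-3,"dz":-22,"ax":0.4,"ay":0,"az":0,"fingers":-0.35}]'

```text
time: 44.45
ee_pos: [0.3305, 0.3731, 0.219]
eef_rot: [0.744, 0.667, 0.032, 0.032]
force: [0.5, -1.1, -0.5]
opening: 0.326
grip_force: 0.0
```

```bash
python3 car.py
python3 - <<'E'
from h import *
s,t=cam('scene'),cam('top')
im=np.hstack([cv2.resize(c['img'][y:y+h,x:x+w,::-1],None,fx=1.75,fy=1.75,interpolation=cv2.INTER_CUBIC) for c,x,y,w,h in((s,190,20,215,320),(t,170,20,240,320))])
cv2.imwrite('pics/final.png',im); print(im.shape)
E
```

```text
scene 1531 [339.3 267.6] [(285, 281), (399, 227), (364, 205), (333, 323), (303, 241), (336, 323), (287, 289), (381, 205)]
top 1057 [386.4 256.6] [(347, 290), (418, 221), (367, 200), (400, 303), (367, 200), (414, 302), (347, 294), (410, 200)]
(560, 796, 3)
```

View pics/final.png

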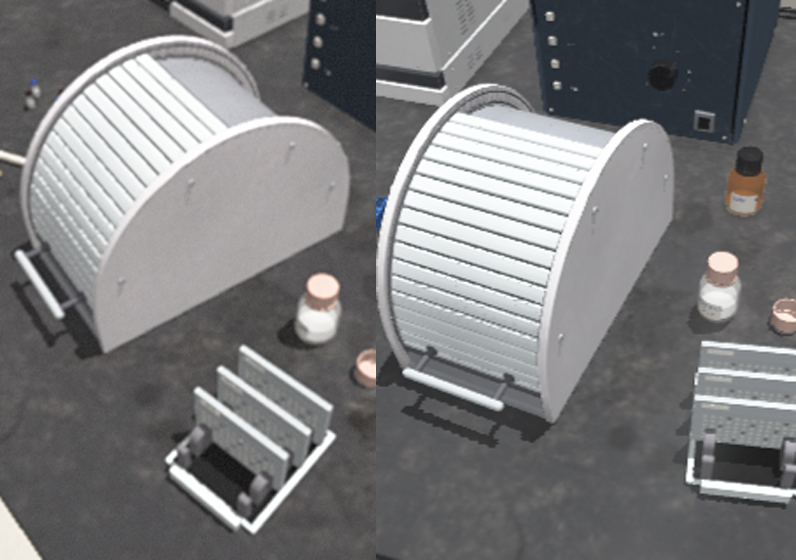

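The shutter is fully down, with its handle at (40,283) in the left view. The three tall plates stand upright in the carrier around (260,410). The bottle and cap haven't moved, and the arm is clear. Handing in.

```bash
python3 -c "
from bench import ctrl; print(ctrl.close_job())"
```

```text
the job is handed in; nothing more can be done
None
```

I handed the job in at about 44 s of the 208 s: the three tall plates stand fully down in the carrier, the calibration plate is still in the cabinet, the bottle and cap look unmoved, and the shutter was brought down under control to its lower stop.

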